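# Close down the gem microscope bench

### The arm

A 6-joint arm with a two-finger parallel gripper is mounted at the origin on the work surface. World frame = base frame: x ahead of the robot, y to its left, z up, the work surface at z = 0. Lengths are in m, angles in rad, forces in N, time in s.
With the tool pointing down it reaches from about 0.35 to 0.775 m from the base axis. Payload 7.3 kg.
Tool frame: the origin (TCP) lies at the very end of the fingers, on their centre line; the grasp point (between the pads) lies 19 mm behind it; z points along the fingers, y is the line along which they close (so a half turn about z gives the same grasp; the last joint's range is limited). The gripper opens to 92 mm and grips with 3 to 60 N. Pads are 19 mm wide; open, the fingers measure 130 mm over their backs; the gripper's body (75 mm by 190 mm) begins 47 mm behind the grasp point.
Start: joints at [-1.496, 0.342, 1.524, -0, 1.275, -0.146], TCP at [0.115, -0.512, 0.227] pointing down, gripper open.
Joint ranges: [-2.53, 2.53], [-0.77, 2.02], [0.04, 2.7], [-1, 4.14], [0.28, 2.66], [-3.11, 3.11]. Speed limits (rad/s): [2.57, 2.57, 3.14, 3.14, 3.14, 3.14].

### API

Orientations are given as [roll, pitch, yaw] about the fixed x, y, z axes, in that order (R = Rz(yaw) Ry(pitch) Rx(roll)).
In Python, from cell import telemetry, eyes, job gives the robot as it stands.
- The arm moves only by the tool apply_moves, never from a script. Its arguments are lists of equal length, an entry for each row: "delta_pos": the shift along the world's x, y, z each as a share of 0.4 m, from -1 to 1, a list of three; "dr": the turn, a rotation vector about the world's x, y, z each as a share of 0.5 rad, from -1 to 1, a list of three; "jaw": the opening, from 0 (shut) to 1 (fully open). A call has 1 to 8 rows; each row is the pose to reach, as a shift and turn from the pose commanded when the call began; what a row does not reach only later rows make up. A row lasts 1/12 s, in which the tool goes at most 41.7 mm and 7.16 degrees, less where a joint would pass 70% of its speed; a pose out of reach is approached as far as the arm can. A call with a number of a shift or a turn outside -1 to 1 is refused whole. A call with a gripper value outside its range is refused whole. The fingers move at their own pace and stop on an object; "force" is the grip in N (left out, the last holds). Time passes only in rows, so rows that repeat a pose let the fingers close. It gives the time, the measured TCP pose, the force, the opening and the grip force at its end, in the units of the state.
- telemetry.observe(): the state, without advancing time (a new reading comes with each control period).
- eyes.read_camera(name): name is "scene" or "top" or "wrist"; returns the picture (384x512x3 uint8, red, green, blue); there is no depth.
- eyes.camera_model(name): a dict with "vertical_fov" (degrees; the focal length in pixels is half the picture's height over the tangent of half this angle, whatever the lens; pixels are square), "cx", "cy" (the principal point, pixels), "rvec" (rotation vector, rad) and "tvec" (3), from world to camera coordinates, as OpenCV has them; the wrist camera has in their place "hand_eye" (4x4, takes a point from camera to tool coordinates, whose origin is the TCP and whose axes are the flange's). Camera axes: x right, y down, z forward; pixel columns grow to the right and rows downward; lengths in m; the calibration is good to about 2 mm. A picture is of the moment at which its call begins: read the wrist's pose just before it. camera_model takes no time and is no camera call.
- job.hand_in(): hands the job in; it is judged then, once.
The state is a dict: "time": time; "qpos": joint angles; "qvel": joint speeds; "joint_efforts": joint torques, N m; "tool_pos": TCP position; "tool_rot": TCP orientation; "contact_force": force on the tool from outside, world axes, zero at the start; "torque": the same for the moment, N m; "opening": finger opening in m; "grip_force": force on a finger pad.
Only numpy, scipy, OpenCV 4.12 (cv2) and the standard library are available. Lean on these libraries where they do the work, as an engineer would, in place of code of your own. Each camera call takes 0.05 s, during which the arm holds its last target. There are 200 camera calls.

### The job

Close down the gem microscope bench: plug the test probe fully into the terminal of the lamp safety unit, press the unit's test button so that its lever drops, and lift the lever back up until it rests, all with the probe plugged in; then put the probe back fully down in its stand. To leave the bench clear, also pack every microscope accessory that is out on the desk (up to four) into the wooden accessory box, each standing upright on the box's floor, and leave the tumbler, the dish and the notebook where they are.

Things in the scene. Friction and masses are not known exactly. Their poses are not given: they have to be found in the camera images.
- probe: test probe, loose, standing upright in the hole of its stand at the start: a steel shank of diameter 10 mm and 45 mm long with a tapered tip, and above it a round black handle of diameter 20 mm and 60 mm long, whose lower shoulder comes to rest on the rim of a hole. Origin at the tip of the shank, z up along the probe; handle from 45 to 105 mm along z. 60 g.
- stand: probe stand, a white plastic block 70 x 70 mm and 55 mm high, fixed to the desk. Origin: centre of its underside, z up.
- stand_hole0 (a point): centre of the mouth of the stand's hole, on the stand's top face (55 mm above the desk), z up. The hole is vertical, 13 mm wide, 49 mm deep: the probe's shoulder rests on its rim with the tip 45 mm below this point.
- unit: lamp safety unit, a grey box with a bare aluminium terminal block along its right side, 120 mm (x) by 160 mm (y) and 70 mm high, fixed to the desk, front towards its own -x. Origin: centre of its underside, z up. On its top face: the terminal at its right (-y), the lever in the middle, the test button at its left (+y).
- terminal (a point): centre of the mouth of the terminal opening, on the unit's top face (70 mm above the desk), at 0, -55 mm in the unit's frame. The hole is vertical, 11.6 mm wide with a 2 mm chamfer, 49 mm deep: fully home, the probe's shoulder rests on the rim with the tip 45 mm below this point.
- button_top (a point): centre of the top of the test button, a black push button of diameter 28 mm, 96 mm above the desk when free, at -30, +52 mm in the unit's frame. It is pressed straight down.
- test_button (a joint): travel of the test button in m: 0 free, 0.007 fully down (about 5 N, spring return). The lever is tripped at about 0.0045.
- trip_lever (a joint): lever angle in rad: 0 = up, leaning 0.16 back past vertical (away from the unit's front), held by its weight; the pressed button tips it over and it drops by itself to 1.31, pointing to the unit's front (-x), 1.15 from vertical. It turns freely and falls to the side it leans to. Release the button before lifting the lever.
- lever_pivot (a point): the lever's hinge point on the unit's top face (70 mm above the desk), at -10, 0 mm in the unit's frame; the hinge axis is the unit's y axis.
- lever_tip (a point): centre of the black grip at the lever's end, 75 mm from the pivot: 16 mm wide along the unit's y, 22 mm across, 26 mm along the lever (a steel bar of diameter 10 mm). Its flat sides can be pinched along y from above while it turns.
- accbox: open wooden accessory box, fixed to the desk: 214 mm (x) by 70 mm (y) outside, 32 mm high, walls and floor 5 mm thick, so 204 x 60 mm inside, with no dividers: a single row of accessories along x. Origin: centre of its underside, z up.
- accbox_in (a point): centre of the box's inner floor, 5 mm above the desk; axes as the box.
- carton: accessory (may be absent): cardboard carton of a spare lamp, 52 mm (x) by 46 mm (y), 66 mm high, heavy at its foot. Origin: centre of its underside, z up. With all four accessories in the box its 52 mm must lie across the box.
- eyepiece: accessory (may be absent): black microscope eyepiece, a cylinder of diameter 48 mm (47 above its lowest 20 mm), 64 mm high, heavy at its foot. Origin: centre of its underside, z up.
- jar: accessory (may be absent): glass immersion jar with a flat metal lid, a cylinder of diameter 52 mm (the lid, its top 16 mm, 51), 60 mm high, thick-bottomed. Origin: centre of its underside, z up.
- cassette: accessory (may be absent): aluminium filter cassette, a block 52 mm (x) by 40 mm (y), 60 mm high. Origin: centre of its underside, z up. With all four accessories in the box its 52 mm must lie across the box.
- tumbler: bystander: steel travel tumbler, diameter 76 mm, 132 mm high. Origin: centre of its underside. Leave it alone.
- dish: bystander: small white stone dish, diameter 90 mm, 30 mm high. Origin: centre of its underside. Leave it alone.
- notebook: bystander: closed black notebook, 100 x 140 mm, 12 mm thick. Origin: centre of its underside. Leave it alone.
Not all that is in view belongs to the job. Of the things that look like the accbox, the smaller one is meant. Leave any purple look-alike of the cassette alone.

How it is judged:
On the way, in this order (a step that is already met when the one before it is completed fails the run):
1. the test probe is fully home in the unit's terminal (horizontal distance between probe and terminal below 0.004 m and z of probe in the frame of terminal below -0.041 m and angle between probe's own z axis and vertical below 0.08 rad), for 0.2 s.
2. with the probe plugged in, the test button is pressed (all of step 1 and value of joint test_button above 0.003 m).
3. with the probe plugged in, the lever has dropped (all of step 1 and value of joint trip_lever above 1.1 rad), for 0.1 s.
4. with the probe still plugged in and the button released, the lever is lifted back up and rests there (all of step 1 and value of joint trip_lever below 0.08 rad and value of joint test_button below 0.002 m), for 0.3 s.
At the end, for the whole second after the job is handed in: Probe upright in its stand (tip within 5 mm of the hole's axis, 40 mm or more deep), lever up (within 0.08 rad), button free, every accessory present upright (0.12 rad) in the box: underside within 7 mm of its floor, centre within 15 mm of its middle line, 92 mm of its middle. All at rest (horizontal distance between probe and stand_hole0 below 0.005 m and z of probe in the frame of stand_hole0 below -0.04 m and angle between probe's own z axis and vertical below 0.1 rad and value of joint trip_lever below 0.08 rad and value of joint test_button below 0.002 m and linear speed of each of probe, carton, eyepiece, jar, cassette below 0.03 m/s and z of carton in the frame of accbox_in between -0.004 and 0.007 m and x of carton in the frame of accbox_in between -0.092 and 0.092 m and y of carton in the frame of accbox_in between -0.015 and 0.015 m and angle between each of carton, eyepiece, jar, cassette's own z axis and vertical below 0.12 rad and z of eyepiece in the frame of accbox_in between -0.004 and 0.007 m and x of eyepiece in the frame of accbox_in between -0.092 and 0.092 m and y of eyepiece in the frame of accbox_in between -0.015 and 0.015 m and z of jar in the frame of accbox_in between -0.004 and 0.007 m and x of jar in the frame of accbox_in between -0.092 and 0.092 m and y of jar in the frame of accbox_in between -0.015 and 0.015 m and z of cassette in the frame of accbox_in between -0.004 and 0.007 m and x of cassette in the frame of accbox_in between -0.092 and 0.092 m and y of cassette in the frame of accbox_in between -0.015 and 0.015 m); the robot touches nothing.
It fails at once if a bystander (tumbler, dish or notebook) is moved by more than 30 mm (distance of any of tumbler, dish, notebook from where it was at the start of the episode above 0.03 m).
Of carton, eyepiece, jar, cassette only 2 to 4 are there at a start; the rules pass over those that are not, and their reading is None.
At some moment in a run one of carton, eyepiece, jar may be knocked a few centimetres aside while the robot is not near it.
It also fails if it takes over 210 s, if anything falls off the work surface, if the arm or the gripper's body presses on something with over 40 N, if the wrist force passes 120 N, or if a joint passes its speed limit or range.

## Working session

There is one attempt and no reset: what is moved stays moved. The work goes in short steps, Python scripts to look and compute and a tool call to move; the robot and the scene stay as the last step left them, time stands still between calls to the robot, and variables do not carry over. Pictures are saved under pics/ and viewed, at most 14 in all, crops included, and the job is handed in when it is done.

Besides the shell and the picture viewer there is one more tool, called by a JSON object that holds its "name" and its "arguments", one argument or row to a line. apply_moves: Moves the arm, as the interface text tells. Its arguments: {"type":"object","properties":{"delta_pos":{"type":"array"},"dr":{"type":"array"},"jaw":{"type":"array"},"force":{"type":"number"}},"required":["delta_pos","dr","jaw"]}

```bash
ls; mkdir -p pics
python3 - <<'E'
from cell import telemetry, eyes, job
import cv2
print(telemetry.observe())
for n in("scene","top","wrist"):
    print(n,eyes.camera_model(n))
    cv2.imwrite(f"pics/{n}0.png",eyes.read_camera(n)[:,:,::-1])
E
```

```text
pics
{'time': 0.0, 'qpos': array([-1.49599928e+00,  3.42745052e-01,  1.52498349e+00,  1.94683417e-05,
        1.27537325e+00, -1.45985816e-01]), 'qvel': array([ 0.00037566,  0.00048665,  0.00032007,  0.00186206, -0.00129903,
       -0.00128167]), 'joint_efforts': array([-9.84908656e-04, -4.31253433e+01, -2.44217438e+01,  7.17267604e-02,
        5.61611226e-02, -1.26714103e-04]), 'tool_pos': array([ 0.11497752, -0.51186253,  0.22604506]), 'tool_rot': array([-3.14010228e+00, -2.37948894e-04,  2.20777003e-01]), 'contact_force': array([-0.37531262,  1.29704741, -0.83246027]), 'torque': array([-0.04757944, -0.02656309, -0.01363213]), 'grip_force': 0.0, 'opening': 0.09164128813291514}
scene {'vertical_fov': 46.05992480678905, 'cx': 253.71233151426162, 'cy': 192.06611336922512, 'rvec': array([ 2.22906897,  0.77121597, -0.3353796 ]), 'tvec': array([-0.40715017, -0.24794649,  1.81040697])}
top {'vertical_fov': 52.1255708461419, 'cx': 250.7319639430066, 'cy': 199.89480143144002, 'rvec': array([ 2.15342587, -2.14955704,  0.15533346]), 'tvec': array([-0.09802339,  0.60676152,  1.44329489])}
wrist {'vertical_fov': 65.23740253017037, 'cx': 258.5010718795972, 'cy': 191.2455606666494, 'hand_eye': array([[ 1.56803958e-04, -9.62476710e-01, -2.71364254e-01,
         7.43914750e-02],
       [ 9.99999788e-01, -2.07121016e-05,  6.51297428e-04,
         2.38141494e-04],
       [-6.32479130e-04, -2.71364298e-01,  9.62476502e-01,
        -1.56812198e-01],
       [ 0.00000000e+00,  0.00000000e+00,  0.00000000e+00,
         1.00000000e+00]])}
```

Run:
```python
import cv2
for n in("scene0","top0"):
    cv2.imwrite(f"pics/{n}b.png",cv2.resize(cv2.imread(f"pics/{n}.png"),(800,600),interpolation=cv2.INTER_CUBIC))
```

```text
(no output)
```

View pics/top0b.png

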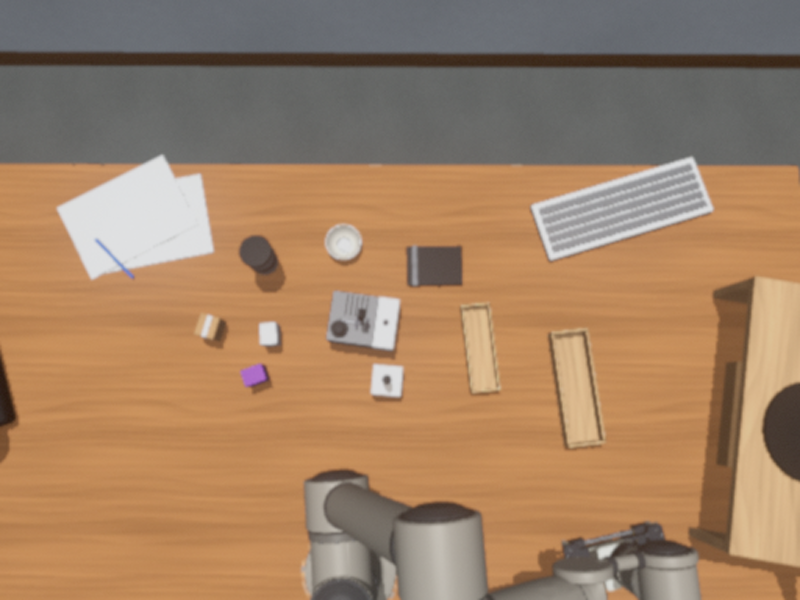

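View pics/scene0b.png

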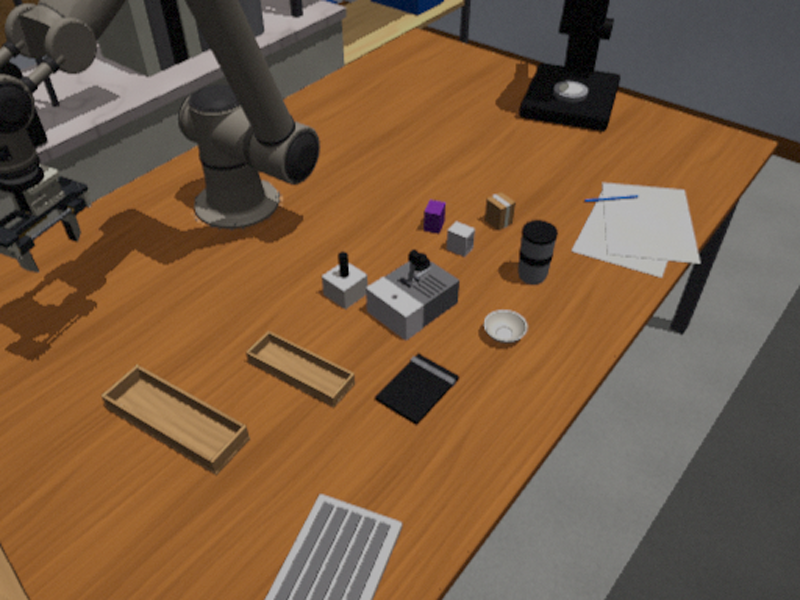

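Wanted and look-alikes (800x600 top picture):
- **Cassette:** the aluminium block at (269,334), not the purple one at (254,376).
- **Box:** the smaller one at (480,348), not the larger one at (577,388).
- **Carton:** brown, at (208,327). 
- **Probe, stand and unit:** probe in the white stand at (387,381), unit at (364,322).
- **Absent:** no eyepiece or jar. The black cylinder at (258,254) is the tumbler.

```bash
cat > h.py <<'E'
import numpy as np, cv2
from scipy.spatial.transform import Rotation as R
from cell import telemetry, eyes, job
def cam(name, st=None):
    m=eyes.camera_model(name); f=192/np.tan(np.radians(m["vertical_fov"]/2))
    K=np.array([[f,0,m["cx"]],[0,f,m["cy"]],[0,0,1]])
    if name!="wrist":
        Rm=R.from_rotvec(m["rvec"]).as_matrix(); t=np.array(m["tvec"])
    else:
        st=st or telemetry.observe()
        T=np.eye(4); T[:3,:3]=R.from_euler("xyz",st["tool_rot"]).as_matrix(); T[:3,3]=st["tool_pos"]
        W=np.linalg.inv(T@m["hand_eye"]); Rm=W[:3,:3]; t=W[:3,3]
    return K,Rm,t
def ray(c,uv,z):
    K,Rm,t=c; d=Rm.T@np.linalg.inv(K)@np.array([*uv,1.]); o=-Rm.T@t
    return o+d*(z-o[2])/d[2]
def proj(c,P):
    K,Rm,t=c; p=(Rm@np.atleast_2d(P).T).T+t; p=p@K.T; return p[:,:2]/p[:,2:]
def box(x,y,yaw,lx,ly,z):
    c,s=np.cos(yaw),np.sin(yaw)
    return np.array([[x+c*a*lx/2-s*b*ly/2,y+s*a*lx/2+c*b*ly/2,z] for a,b in((1,1),(-1,1),(-1,-1),(1,-1))])
def state():
    s=telemetry.observe()
    print("t %.2f pos %s rot %s F %s open %.4f grip %.1f"%(s["time"],s["tool_pos"].round(4),s["tool_rot"].round(3),s["contact_force"].round(1),s["opening"],s["grip_force"])); return s
E
python3 - <<'E'
from h import *
c=cam("top")
for n,uv,z in [("carton",(208,327),.066),("cassette",(269,334),.06),("purple",(254,376),.05),("stand",(387,381),.055),("unit",(364,322),.07),("term",(386,322),.07),("button",(339,329),.096),("levertip",(361,314),.14),("accbox",(480,348),.032),("bigbox",(577,388),.032),("tumbler",(255,248),.132),("dish",(344,243),.03),("note",(435,266),.012),
 ("boxTL",(461,305),.032),("boxTR",(489,303),.032),("boxBL",(472,394),.032),("boxBR",(500,390),.032)]:
    p=ray(c,np.array(uv)*.64,z); print(n,p.round(3),np.hypot(*p[:2]).round(3))
E
```

```text
carton [0.568 0.339 0.066] 0.661
cassette [0.552 0.195 0.06 ] 0.585
purple [0.453 0.23  0.05 ] 0.508
stand [ 0.441 -0.086  0.055] 0.449
unit [ 0.58  -0.031  0.07 ] 0.581
term [ 0.58  -0.083  0.07 ] 0.586
button [0.56  0.026 0.096] 0.561
levertip [ 0.589 -0.027  0.14 ] 0.59
accbox [ 0.522 -0.311  0.032] 0.607
bigbox [ 0.426 -0.542  0.032] 0.689
tumbler [0.744 0.219 0.132] 0.775
dish [0.782 0.022 0.03 ] 0.782
note [ 0.728 -0.205  0.012] 0.757
boxTL [ 0.627 -0.266  0.032] 0.681
boxTR [ 0.632 -0.335  0.032] 0.715
boxBL [ 0.411 -0.29   0.032] 0.503
boxBR [ 0.421 -0.357  0.032] 0.552
```

{"name": "apply_moves", "arguments": {
  "delta_pos": [
    [0.96,0.9,0.19],
    [0.96,0.9,0.19],
    [0.96,0.9,0.19],
    [0.96,0.9,0.19],
    [0.96,0.9,0.19],
    [0.96,0.9,0.19],
    [0.96,0.9,0.19],
    [0.96,0.9,0.19]
  ],
  "dr": [
    [0,0,-0.44],
    [0,0,-0.44],
    [0,0,-0.44],
    [0,0,-0.44],
    [0,0,-0.44],
    [0,0,-0.44],
    [0,0,-0.44],
    [0,0,-0.44]
  ],
  "jaw": [1,1,1,1,1,1,1,1]
}}

```text
time: 0.82
tool_pos: [0.3557, -0.2858, 0.2744]
tool_rot: [3.142, 0.0, 0.001]
contact_force: [1.0, -1.5, 0.2]
opening: 0.0919
grip_force: 0.0
```

{"name": "apply_moves", "arguments": {
  "delta_pos": [
    [0.32,0.3,0.06],
    [0.32,0.3,0.06],
    [0.32,0.3,0.06],
    [0.32,0.3,0.06],
    [0.32,0.3,0.06],
    [0.32,0.3,0.06],
    [0.32,0.3,0.06],
    [0.32,0.3,0.06]
  ],
  "dr": [
    [0,0,0],
    [0,0,0],
    [0,0,0],
    [0,0,0],
    [0,0,0],
    [0,0,0],
    [0,0,0],
    [0,0,0]
  ],
  "jaw": [1,1,1,1,1,1,1,1]
}}

```text
time: 1.48
tool_pos: [0.4817, -0.1684, 0.2977]
tool_rot: [3.142, 0.001, -0.0]
contact_force: [0.2, -0.3, 0.1]
opening: 0.0921
grip_force: 0.0
```

Run:
```python
from h import *
s=state(); im=eyes.read_camera("wrist")[:,:,::-1].copy()
cv2.imwrite("pics/w1.png",im); np.save("w1.npy",np.r_[s["tool_pos"],s["tool_rot"]])
cv2.imwrite("pics/w1b.png",cv2.resize(im,(800,600),interpolation=cv2.INTER_CUBIC))
```

```text
t 1.48 pos [ 0.4817 -0.1684  0.2977] rot [ 3.142e+00  1.000e-03 -0.000e+00] F [ 0.2 -0.3  0.1] open 0.0921 grip 0.0
```

View pics/w1b.png

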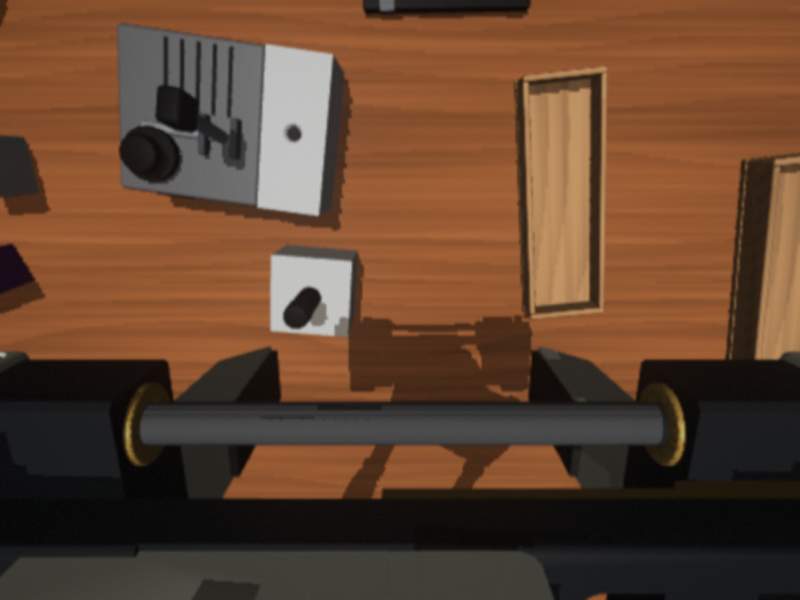

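The picture shows the unit's top corners at (119,24), (333,55), (320,216) and (122,187), with the terminal at (293,133). The stand's top corners are about (271,255), (356,260), (350,336) and (271,330). The small box's rim is about (519,80), (606,68), (602,311) and (529,317).

```bash
cat >> h.py <<'E'
from scipy.optimize import least_squares
def fit(c,uv,lx,ly,z,x0):
    # uv order: corners (+,+),(-,+),(-,-),(+,-) of box
    r=least_squares(lambda p:(proj(c,box(*p,lx,ly,z))-uv).ravel(),x0); return r.x, np.abs(r.fun).max()
E
python3 - <<'E'
from h import *
w=np.load("w1.npy"); c=cam("wrist",dict(tool_pos=w[:3],tool_rot=w[3:])); k=.64
# image up = +x, left = +y
u,e=fit(c,k*np.array([(119,24),(122,187),(320,216),(333,55)]),.12,.16,.07,[.58,-.03,0]);print("unit",u.round(4),e)
s,e=fit(c,k*np.array([(271,255),(271,330),(350,336),(356,260)]),.07,.07,.055,[.44,-.086,0]);print("stand",s.round(4),e)
b,e=fit(c,k*np.array([(519,80),(529,317),(602,311),(606,68)]),.214,.07,.032,[.52,-.31,0]);print("box",b.round(4),e)
ca,sa=np.cos(u[2]),np.sin(u[2])
T=lambda x,y:(u[0]+ca*x-sa*y,u[1]+sa*x+ca*y)
print("term from unit",T(0,-.055),"direct",ray(c,(293*k,133*k),.07).round(4)); print("button",T(-.03,.052),ray(c,(145*k,154*k),.096).round(4))
print("pivot",T(-.01,0))
print("probe top",ray(c,(296*k,318*k),.115).round(4))
t=cam("top")
for n,uv,z in(("probetop",(387,380),.115),("term",(386,322),.07),("stand",(388,380),.055)):print("top",n,ray(t,np.array(uv)*k,z).round(4))
E
```

```text
unit [ 0.5872 -0.0301 -0.1365] 1.3874287695918497
stand [ 0.4457 -0.0874 -0.0816] 1.4838751339123348
box [ 0.5249 -0.3105  0.1084] 2.602156283907135
term from unit (np.float64(0.5796651981045776), np.float64(-0.08458365495530049)) direct [ 0.581  -0.0827  0.07  ]
button (np.float64(0.5645088786720966), np.float64(0.025503973692339116)) [0.5648 0.0206 0.096 ]
pivot (np.float64(0.5772446773276512), np.float64(-0.02873438388424292))
probe top [ 0.445  -0.0864  0.115 ]
top probetop [ 0.4418 -0.086   0.115 ]
top term [ 0.5799 -0.0832  0.07  ]
top stand [ 0.4436 -0.0882  0.055 ]
```

{"name": "apply_moves", "arguments": {
  "delta_pos": [
    [0.1,0.1,-0.12],
    [0.1,0.1,-0.12],
    [0.1,0.1,-0.12],
    [0.1,0.1,-0.12],
    [0.1,0.1,-0.12]
  ],
  "dr": [
    [0,0,1],
    [0,0,1],
    [0,0,1],
    [0,0,1],
    [0,0,1]
  ],
  "jaw": [0.55,0.55,0.55,0.55,0.55]
}}

```text
time: 1.95
tool_pos: [0.5219, -0.1286, 0.2496]
tool_rot: [-3.141, 0.001, 0.504]
contact_force: [0.4, -0.5, 1.3]
opening: 0.0628
grip_force: 0.0
```

{"name": "apply_moves", "arguments": {
  "delta_pos": [
    [0,0,0],
    [0,0,0],
    [0,0,0],
    [0,0,0],
    [0,0,0]
  ],
  "dr": [
    [0,0,1],
    [0,0,1],
    [0,0,1],
    [0,0,1],
    [0,0,1]
  ],
  "jaw": [0.55,0.55,0.55,0.55,0.55]
}}

```text
time: 2.37
tool_pos: [0.5221, -0.1289, 0.2505]
tool_rot: [3.141, 0.0, 0.999]
contact_force: [0.9, -0.2, -0.5]
opening: 0.0505
grip_force: 0.0
```

{"name": "apply_moves", "arguments": {
  "delta_pos": [
    [0,0,0],
    [0,0,0],
    [0,0,0],
    [0,0,0],
    [0,0,0],
    [0,0,0]
  ],
  "dr": [
    [0,0,0.86],
    [0,0,0.86],
    [0,0,0.86],
    [0,0,0.86],
    [0,0,0.86],
    [0,0,0.86]
  ],
  "jaw": [0.55,0.55,0.55,0.55,0.55,0.55]
}}

```text
time: 2.87
tool_pos: [0.5224, -0.1282, 0.2504]
tool_rot: [3.141, 0.0, 1.423]
contact_force: [-0.5, 0.3, -0.6]
opening: 0.0502
grip_force: 0.0
```

Run:
```python
from h import *
s=state(); im=eyes.read_camera("wrist")[:,:,::-1].copy()
cv2.imwrite("pics/w2.png",im); np.save("w2.npy",np.r_[s["tool_pos"],s["tool_rot"]])
cv2.imwrite("pics/w2b.png",cv2.resize(im,(800,600),interpolation=cv2.INTER_CUBIC))
```

```text
t 2.87 pos [ 0.5224 -0.1282  0.2504] rot [3.141 0.    1.423] F [-0.5  0.3 -0.6] open 0.0502 grip 0.0
```

View pics/w2b.png

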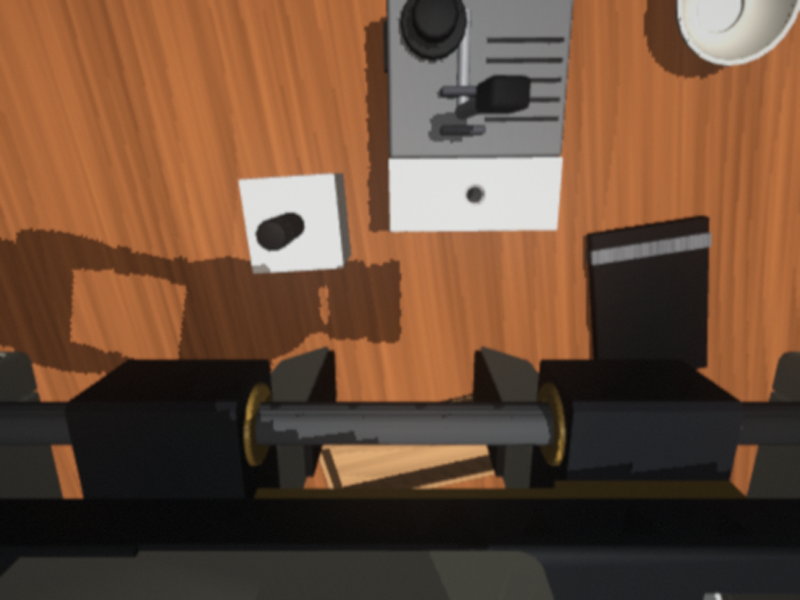

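Terminal hole at (475,194), probe top at (273,234), stand corners (239,181), (335,174), (343,267) and (252,273).

Run:
```python
from h import *
w=np.load("w2.npy"); c=cam("wrist",dict(tool_pos=w[:3],tool_rot=w[3:])); k=.64
g=cv2.imread("pics/w2.png",0); sub=g[110:140,285:325]; d=np.clip(150.-sub,0,None); d[sub>120]=0
ys,xs=np.mgrid[110:140,285:325]; uv=((xs*d).sum()/d.sum(),(ys*d).sum()/d.sum()); print(np.array(uv)/k)
for z in(.07,.066): print("term",ray(c,uv,z).round(4))
print("probe",ray(c,(273*k,234*k),.115).round(4))
# image up=+y, right=+x ; stand corners (+,+)=TR
s,e=fit(c,k*np.array([(335,174),(239,181),(252,273),(343,267)]),.07,.07,.055,[.44,-.086,0]);print("stand",s.round(4),e)
w1=np.load("w1.npy"); c1=cam("wrist",dict(tool_pos=w1[:3],tool_rot=w1[3:]))
g=cv2.imread("pics/w1.png",0); y0,x0=76,178; sub=g[y0:y0+20,x0:x0+20]; d=np.where(sub<120,150.-sub,0); ys,xs=np.mgrid[y0:y0+20,x0:x0+20]
print("term w1",ray(c1,((xs*d).sum()/d.sum(),(ys*d).sum()/d.sum()),.07).round(4))
for uv in((562,156),(389,158),(390,230),(557,229)): print(ray(c,np.array(uv)*k,.07).round(4))
```

```text
[473.71442644 193.73878065]
term [ 0.5805 -0.0815  0.07  ]
term [ 0.5811 -0.0819  0.066 ]
probe [ 0.448  -0.0841  0.115 ]
stand [ 0.446  -0.0855 -0.0889] 0.8479376939149148
term w1 [ 0.5797 -0.0842  0.07  ]
[ 0.6434 -0.0652  0.07  ]
[ 0.5253 -0.049   0.07  ]
[ 0.5183 -0.098   0.07  ]
[ 0.637  -0.1149  0.07  ]
```

{"name": "apply_moves", "arguments": {
  "delta_pos": [
    [-0.19,0.106,-0.22],
    [-0.19,0.106,-0.22],
    [-0.19,0.106,-0.22],
    [-0.19,0.106,-0.22],
    [-0.19,0.106,-0.22]
  ],
  "dr": [
    [0,0,0],
    [0,0,0],
    [0,0,0],
    [0,0,0],
    [0,0,0]
  ],
  "jaw": [0.55,0.55,0.55,0.55,0.55]
}}

```text
time: 3.33
tool_pos: [0.444, -0.0841, 0.1607]
tool_rot: [-3.136, -0.001, 1.428]
contact_force: [1.2, -1.2, 1.5]
opening: 0.0503
grip_force: 0.0
```

{"name": "apply_moves", "arguments": {
  "delta_pos": [
    [0,0,-0.07],
    [0,0,-0.14],
    [0,0,-0.2],
    [0,0,-0.2],
    [0,0,-0.2]
  ],
  "dr": [
    [0,0,0],
    [0,0,0],
    [0,0,0],
    [0,0,0],
    [0,0,0]
  ],
  "jaw": [0.55,0.55,0.55,0.55,0.55]
}}

```text
time: 3.75
tool_pos: [0.448, -0.0859, 0.0827]
tool_rot: [3.141, 0.0, 1.429]
contact_force: [0.6, 0.6, -0.2]
opening: 0.0506
grip_force: 0.0
```

{"name": "apply_moves", "arguments": {
  "delta_pos": [
    [0,0,0],
    [0,0,0],
    [0,0,0],
    [0,0,0],
    [0,0,0],
    [0,0,0],
    [0,0,0],
    [0,0,0]
  ],
  "dr": [
    [0,0,0],
    [0,0,0],
    [0,0,0],
    [0,0,0],
    [0,0,0],
    [0,0,0],
    [0,0,0],
    [0,0,0]
  ],
  "jaw": [0.1,0.1,0.1,0.1,0.1,0.1,0.1,0.1],
  "force": 20
}}

```text
time: 4.42
tool_pos: [0.4462, -0.0851, 0.0825]
tool_rot: [-3.141, 0.0, 1.431]
contact_force: [-3.7, 0.7, 7.4]
opening: 0.0195
grip_force: 20.0
```

{"name": "apply_moves", "arguments": {
  "delta_pos": [
    [0,0,0.05],
    [0,0,0.1],
    [0,0,0.17],
    [0,0,0.23],
    [0,0,0.23]
  ],
  "dr": [
    [0,0,0],
    [0,0,0],
    [0,0,0],
    [0,0,0],
    [0,0,0]
  ],
  "jaw": [0.1,0.1,0.1,0.1,0.1]
}}

```text
time: 4.83
tool_pos: [0.4492, -0.086, 0.1785]
tool_rot: [3.133, 0.002, 1.431]
contact_force: [-0.1, -0.2, 0.3]
opening: 0.0197
grip_force: 19.9
```

{"name": "apply_moves", "arguments": {
  "delta_pos": [
    [0.07,0,0],
    [0.14,0,0],
    [0.22,0,0],
    [0.29,0,0],
    [0.335,0.008,0],
    [0.335,0.008,0],
    [0.335,0.008,0],
    [0.335,0.008,0]
  ],
  "dr": [
    [0,0,0],
    [0,0,0],
    [0,0,0],
    [0,0,0],
    [0,0,0],
    [0,0,0],
    [0,0,0],
    [0,0,0]
  ],
  "jaw": [0.1,0.1,0.1,0.1,0.1,0.1,0.1,0.1]
}}

```text
time: 5.5
tool_pos: [0.5796, -0.0818, 0.1733]
tool_rot: [-3.14, -0.0, 1.431]
contact_force: [-0.9, -0.8, -1.7]
opening: 0.0198
grip_force: 19.9
```

Run:
```python
from h import *
s=state(); im=eyes.read_camera("wrist")[:,:,::-1].copy()
c=cam("wrist",s); cv2.imwrite("pics/w3.png",im)
print(proj(c,[[.5802,-.083,.07]]), s["contact_force"])
sc=eyes.read_camera("scene")[:,:,::-1].copy(); cv2.imwrite("pics/s3.png",sc)
p=proj(cam("scene"),[[.5802,-.083,.07]])[0]; print(p)
x,y=map(int,p); a=cv2.resize(sc[y-50:y+25,x-50:x+50],(800,600),interpolation=cv2.INTER_CUBIC)
b=cv2.resize(im,(800,600))
cv2.imwrite("pics/m3.png",np.hstack([cv2.resize(a,(400,300)),cv2.resize(im,(400,300))]))
```

```text
t 5.50 pos [ 0.5796 -0.0818  0.1733] rot [-3.14  -0.     1.431] F [-0.9 -0.8 -1.7] open 0.0198 grip 19.9
[[258.07595729 192.20703337]] [-0.89170717 -0.84728171 -1.72571025]
[252.65088249 190.09481746]
```

View pics/m3.png

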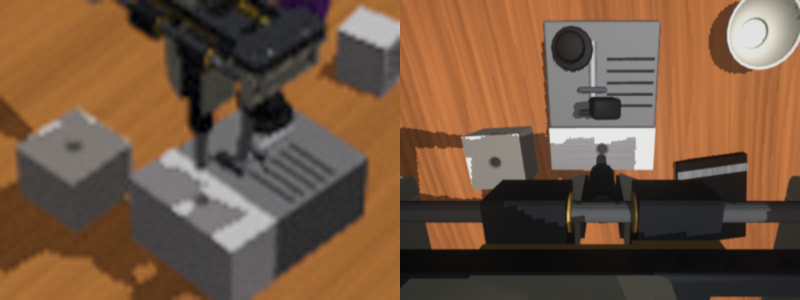

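Run:
```python
from h import *
im=cv2.imread("pics/w3.png"); 
cv2.imwrite("pics/c3.png",cv2.resize(im[170:250,205:305],(800,600),interpolation=cv2.INTER_CUBIC) if 0 else cv2.resize(im[165:240,207:307],(800,600),interpolation=cv2.INTER_CUBIC))
c=cam("wrist",dict(tool_pos=np.array([.5796,-.0818,.1733]),tool_rot=np.array([-3.14,0,1.431])))
print("stand hole",ray(c,(96*1.28,161*1.28),.055))
# probe tip: z of tip = TCP z - (0.0825-0.010)
print("tip px predicted",proj(c,[[.5796,-.0818,.1733-.0725],[.5796,-.0818,.1733-.0275]]))
```

```text
stand hole [ 0.44824602 -0.08288272  0.055     ]
tip px predicted [[256.99032424 201.49013623]
 [256.63580722 222.38454747]]
```

View pics/c3.png

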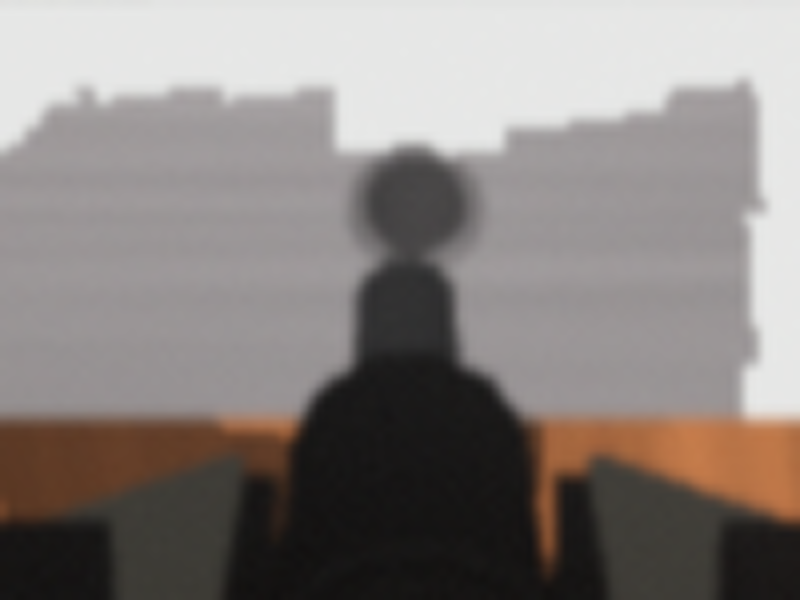

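{"name": "apply_moves", "arguments": {
  "delta_pos": [
    [0.001,0.001,-0.03],
    [0.001,0.001,-0.05],
    [0.001,0.001,-0.065],
    [0.001,0.001,-0.075],
    [0.001,0.001,-0.085],
    [0.001,0.001,-0.095],
    [0.001,0.001,-0.1]
  ],
  "dr": [
    [0,0,0],
    [0,0,0],
    [0,0,0],
    [0,0,0],
    [0,0,0],
    [0,0,0],
    [0,0,0]
  ],
  "jaw": [0.1,0.1,0.1,0.1,0.1,0.1,0.1]
}}

```text
time: 6.18
tool_pos: [0.5809, -0.0816, 0.1337]
tool_rot: [-3.141, 0.0, 1.431]
contact_force: [-0.2, 0.2, -1.8]
opening: 0.0195
grip_force: 19.9
```

{"name": "apply_moves", "arguments": {
  "delta_pos": [
    [0,0,-0.012],
    [0,0,-0.024],
    [0,0,-0.036],
    [0,0,-0.048],
    [0,0,-0.06],
    [0,0,-0.07],
    [0,0,-0.08],
    [0,0,-0.086]
  ],
  "dr": [
    [0,0,0],
    [0,0,0],
    [0,0,0],
    [0,0,0],
    [0,0,0],
    [0,0,0],
    [0,0,0],
    [0,0,0]
  ],
  "jaw": [0.1,0.1,0.1,0.1,0.1,0.1,0.1,0.1]
}}

```text
time: 6.85
tool_pos: [0.5808, -0.0816, 0.0991]
tool_rot: [-3.141, 0.0, 1.431]
contact_force: [-2.5, -0.9, 0.3]
opening: 0.0198
grip_force: 19.9
```

Tip at about z 0.0265. I'll push gently until the shoulder seats.

{"name": "apply_moves", "arguments": {
  "delta_pos": [
    [0,0,-0.002],
    [0,0,-0.004],
    [0,0,-0.006],
    [0,0,-0.007],
    [0,0,-0.007],
    [0,0,-0.007],
    [0,0,-0.007]
  ],
  "dr": [
    [0,0,0],
    [0,0,0],
    [0,0,0],
    [0,0,0],
    [0,0,0],
    [0,0,0],
    [0,0,0]
  ],
  "jaw": [0.1,0.1,0.1,0.1,0.1,0.1,0.1]
}}

```text
time: 7.43
tool_pos: [0.581, -0.0817, 0.0976]
tool_rot: [3.141, 0.0, 1.431]
contact_force: [-4.4, -0.9, 5.1]
opening: 0.0197
grip_force: 20.0
```

{"name": "apply_moves", "arguments": {
  "delta_pos": [
    [0,0,0],
    [0,0,0],
    [0,0,0],
    [0,0,0.05],
    [0,0,0.12],
    [0,0,0.2],
    [0,0,0.24],
    [0,0,0.24]
  ],
  "dr": [
    [0,0,0],
    [0,0,0],
    [0,0,0],
    [0,0,0],
    [0,0,0],
    [0,0,0],
    [0,0,0],
    [0,0,0]
  ],
  "jaw": [0.5,0.5,0.5,0.5,0.5,0.5,0.5,0.5]
}}

```text
time: 8.1
tool_pos: [0.5836, -0.082, 0.1974]
tool_rot: [3.133, 0.001, 1.431]
contact_force: [0.2, 0.2, -0.3]
opening: 0.0456
grip_force: 0.0
```

{"name": "apply_moves", "arguments": {
  "delta_pos": [
    [-0.04,0.274,0],
    [-0.04,0.274,0],
    [-0.04,0.274,0],
    [-0.04,0.274,0],
    [-0.04,0.274,0],
    [-0.04,0.274,0]
  ],
  "dr": [
    [0,0,0],
    [0,0,0],
    [0,0,0],
    [0,0,0],
    [0,0,0],
    [0,0,0]
  ],
  "jaw": [0,0,0,0,0,0]
}}

```text
time: 8.6
tool_pos: [0.5651, 0.0277, 0.1923]
tool_rot: [-3.141, 0.0, 1.431]
contact_force: [0.7, -0.7, 0.2]
opening: 0.0104
grip_force: 0.0
```

Run:
```python
from h import *
s=state(); im=eyes.read_camera("wrist")[:,:,::-1].copy()
sc=eyes.read_camera("scene")[:,:,::-1].copy(); t=eyes.read_camera("top")[:,:,::-1].copy()
x,y=252,180
cv2.imwrite("pics/m4.png",np.hstack([cv2.resize(sc[y-50:y+25,x-40:x+60],(400,300),interpolation=cv2.INTER_CUBIC),cv2.resize(im,(400,300))]))
c=cam("wrist",s); print(proj(c,[[.5651,.0284,.096],[.5803,-.0817,.13]])/1.28)
```

```text
t 8.60 pos [0.5651 0.0277 0.1923] rot [-3.141  0.     1.431] F [ 0.7 -0.7  0.2] open 0.0104 grip 0.0
[[200.67932009 150.34918827]
 [228.06077031 251.50719426]]
```

View pics/m4.png

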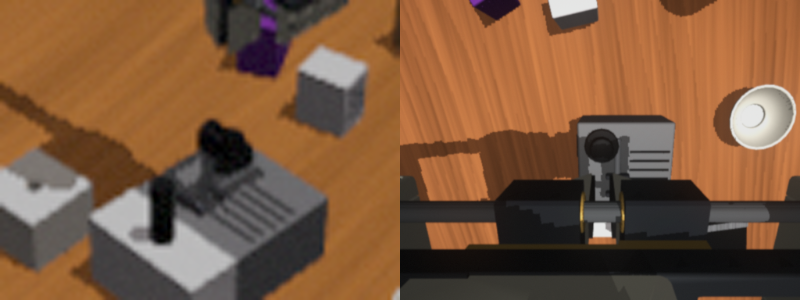

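The scene picture shows the probe upright in the terminal, and the wrist picture has the button about under the fingers. Now pressing it.

{"name": "apply_moves", "arguments": {
  "delta_pos": [
    [0,0.005,-0.08],
    [0,0.005,-0.16],
    [0,0.005,-0.215],
    [0,0.005,-0.235],
    [0,0.005,-0.245],
    [0,0.005,-0.25],
    [0,0.005,-0.255],
    [0,0.005,-0.255]
  ],
  "dr": [
    [0,0,0],
    [0,0,0],
    [0,0,0],
    [0,0,0],
    [0,0,0],
    [0,0,0],
    [0,0,0],
    [0,0,0]
  ],
  "jaw": [0,0,0,0,0,0,0,0]
}}

```text
time: 9.42
tool_pos: [0.566, 0.0296, 0.0922]
tool_rot: [3.139, 0.0, 1.431]
contact_force: [-1.8, -2.0, 3.6]
opening: 0.0005
grip_force: 1.7
```

{"name": "apply_moves", "arguments": {
  "delta_pos": [
    [0,0,0],
    [0,0,0],
    [0,0,0],
    [0,0,0]
  ],
  "dr": [
    [0,0,0],
    [0,0,0],
    [0,0,0],
    [0,0,0]
  ],
  "jaw": [0,0,0,0]
}}

```text
time: 9.75
tool_pos: [0.5659, 0.0298, 0.0917]
tool_rot: [3.139, 0.0, 1.431]
contact_force: [-0.3, -2.2, 3.4]
opening: 0.0004
grip_force: 1.8
```

Run:
```python
from h import *
s=state()
sc=eyes.read_camera("scene")[:,:,::-1].copy()
x,y=252,180
cv2.imwrite("pics/m5.png",cv2.resize(sc[y-50:y+25,x-40:x+60],(400,300),interpolation=cv2.INTER_CUBIC))
```

```text
t 9.75 pos [0.5659 0.0298 0.0917] rot [3.139 0.    1.431] F [-0.3 -2.2  3.4] open 0.0004 grip 1.8
```

View pics/m5.png

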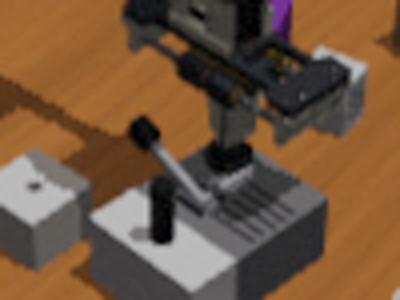

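{"name": "apply_moves", "arguments": {
  "delta_pos": [
    [0,0,0.08],
    [0,0,0.16],
    [0,0,0.25],
    [-0.14,-0.116,0.25],
    [-0.14,-0.116,0.25],
    [-0.14,-0.116,0.25],
    [-0.14,-0.116,0.25],
    [-0.14,-0.116,0.25]
  ],
  "dr": [
    [0,0,0],
    [0,0,0],
    [0,0,0],
    [0,0,-1],
    [0,0,-1],
    [0,0,-1],
    [0,0,-1],
    [0,0,-1]
  ],
  "jaw": [0,0,0,0,0,0,0,0]
}}

```text
time: 10.47
tool_pos: [0.5087, -0.0163, 0.1909]
tool_rot: [-3.141, -0.001, 0.926]
contact_force: [0.4, 1.0, -0.3]
opening: 0.0003
grip_force: 0.0
```

{"name": "apply_moves", "arguments": {
  "delta_pos": [
    [0,0,0],
    [0,0,0],
    [0,0,0],
    [0,0,0],
    [0,0,0]
  ],
  "dr": [
    [0,0,-1],
    [0,0,-1],
    [0,0,-1],
    [0,0,-1],
    [0,0,-1]
  ],
  "jaw": [0.5,0.5,0.5,0.5,0.5]
}}

```text
time: 10.88
tool_pos: [0.5091, -0.0158, 0.1905]
tool_rot: [-3.141, 0.0, 0.431]
contact_force: [0.0, 1.2, -0.8]
opening: 0.0292
grip_force: 0.0
```

{"name": "apply_moves", "arguments": {
  "delta_pos": [
    [0,0,0],
    [0,0,0],
    [0,0,0],
    [0,0,0],
    [0,0,0]
  ],
  "dr": [
    [0,0,-1],
    [0,0,-1],
    [0,0,-1],
    [0,0,-1],
    [0,0,-1]
  ],
  "jaw": [0.5,0.5,0.5,0.5,0.5]
}}

```text
time: 11.3
tool_pos: [0.5091, -0.016, 0.1907]
tool_rot: [-3.141, 0.001, -0.067]
contact_force: [0.1, -0.6, -0.4]
opening: 0.0461
grip_force: 0.0
```

{"name": "apply_moves", "arguments": {
  "delta_pos": [
    [0,0,0],
    [0,0,0],
    [0,0,0]
  ],
  "dr": [
    [0,0,-0.14],
    [0,0,-0.14],
    [0,0,-0.14]
  ],
  "jaw": [0.5,0.5,0.5]
}}

```text
time: 11.55
tool_pos: [0.5091, -0.0162, 0.1908]
tool_rot: [-3.142, 0.0, -0.132]
contact_force: [-0.4, 0.5, 0.4]
opening: 0.046
grip_force: 0.0
```

Run:
```python
from h import *
s=state(); im=eyes.read_camera("wrist")[:,:,::-1].copy(); c=cam("wrist",s)
print(s["qpos"].round(2))
sc=eyes.read_camera("scene")[:,:,::-1].copy()
x,y=252,180
cv2.imwrite("pics/m6.png",np.hstack([cv2.resize(sc[y-50:y+25,x-40:x+60],(400,300),interpolation=cv2.INTER_CUBIC),cv2.resize(im,(400,300))]))
print(proj(c,[[.51,-.0165,.1006]])/1.28+[400,0], (proj(cam("scene"),[[.51,-.0165,.1006]])-[x-40,y-50])*4)
cv2.imwrite("pics/w6.png",im)
```

```text
t 11.55 pos [ 0.5091 -0.0162  0.1908] rot [-3.142  0.    -0.132] F [-0.4  0.5  0.4] open 0.0460 grip 0.0
[-0.18  0.35  1.62  0.    1.17  1.52]
[[602.19105565 152.77977701]] [[145.84139443 134.52672694]]
```

View pics/m6.png

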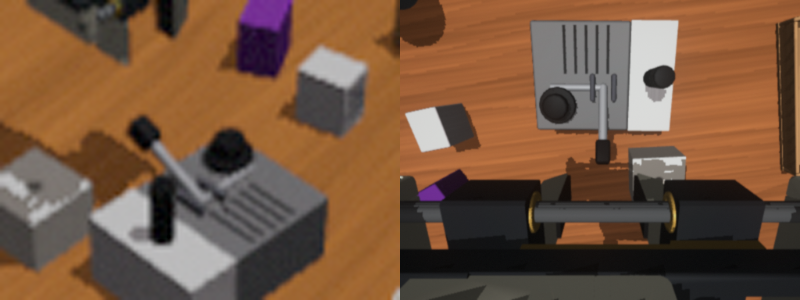

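{"name": "apply_moves", "arguments": {
  "delta_pos": [
    [0.002,0,-0.07],
    [0.002,0,-0.14],
    [0.002,0,-0.21],
    [0.002,0,-0.265],
    [0.002,0,-0.265],
    [0.002,0,-0.265]
  ],
  "dr": [
    [0,0,0],
    [0,0,0],
    [0,0,0],
    [0,0,0],
    [0,0,0],
    [0,0,0]
  ],
  "jaw": [0.5,0.5,0.5,0.5,0.5,0.5]
}}

```text
time: 12.15
tool_pos: [0.5094, -0.0163, 0.0845]
tool_rot: [-3.142, 0.002, -0.137]
contact_force: [0.1, 0.1, -0.1]
opening: 0.0458
grip_force: 0.0
```

{"name": "apply_moves", "arguments": {
  "delta_pos": [
    [0,0,0],
    [0,0,0],
    [0,0,0],
    [0,0,0],
    [0,0,0],
    [0,0,0]
  ],
  "dr": [
    [0,0,0],
    [0,0,0],
    [0,0,0],
    [0,0,0],
    [0,0,0],
    [0,0,0]
  ],
  "jaw": [0.05,0.05,0.05,0.05,0.05,0.05],
  "force": 4
}}

```text
time: 12.65
tool_pos: [0.5102, -0.0168, 0.0857]
tool_rot: [3.141, -0.001, -0.139]
contact_force: [-1.3, -1.8, 2.8]
opening: 0.016
grip_force: 4.0
```

Run:
```python
from h import *
s=state()
for a in(1.15,.95,.75,.55,.35,.15,0,-.1,-.16,-.18):
    r=.075; L=np.array([-np.sin(a)*r,0,np.cos(a)*r]); L0=np.array([-np.sin(1.15)*r,0,np.cos(1.15)*r]); d=L-L0
    u=-.1365; print(a,(np.array([np.cos(u)*d[0],np.sin(u)*d[0],d[2]])/.4).round(3))
```

```text
t 12.65 pos [ 0.5102 -0.0168  0.0857] rot [ 3.141e+00 -1.000e-03 -1.390e-01] F [-1.3 -1.8  2.8] open 0.0160 grip 4.0
1.15 [ 0. -0.  0.]
0.95 [ 0.018 -0.003  0.032]
0.75 [ 0.043 -0.006  0.061]
0.55 [ 0.072 -0.01   0.083]
0.35 [ 0.106 -0.015  0.1  ]
0.15 [ 0.142 -0.019  0.109]
0 [ 0.17  -0.023  0.111]
-0.1 [ 0.188 -0.026  0.11 ]
-0.16 [ 0.199 -0.027  0.109]
-0.18 [ 0.203 -0.028  0.108]
```

{"name": "apply_moves", "arguments": {
  "delta_pos": [
    [0.018,-0.003,0.032],
    [0.043,-0.006,0.061],
    [0.072,-0.01,0.083],
    [0.106,-0.015,0.1],
    [0.142,-0.019,0.109],
    [0.17,-0.023,0.111],
    [0.188,-0.026,0.11],
    [0.198,-0.027,0.109]
  ],
  "dr": [
    [0,0,0],
    [0,0,0],
    [0,0,0],
    [0,0,0],
    [0,0,0],
    [0,0,0],
    [0,0,0],
    [0,0,0]
  ],
  "jaw": [0.05,0.05,0.05,0.05,0.05,0.05,0.05,0.05]
}}

```text
time: 13.32
tool_pos: [0.5899, -0.0278, 0.1287]
tool_rot: [3.141, -0.001, -0.139]
contact_force: [-1.3, -3.7, 2.4]
opening: 0.0161
grip_force: 4.0
```

{"name": "apply_moves", "arguments": {
  "delta_pos": [
    [0,0,0],
    [0,0,0],
    [0,0,0],
    [0,0,0]
  ],
  "dr": [
    [0,0,0],
    [0,0,0],
    [0,0,0],
    [0,0,0]
  ],
  "jaw": [0.05,0.05,0.05,0.05]
}}

```text
time: 13.65
tool_pos: [0.5887, -0.0276, 0.1287]
tool_rot: [3.141, -0.0, -0.139]
contact_force: [1.0, -5.3, 2.1]
opening: 0.0162
grip_force: 4.0
```

{"name": "apply_moves", "arguments": {
  "delta_pos": [
    [0,0,0],
    [0,0,0],
    [0,0,0],
    [0,0,0.06],
    [0,0,0.12],
    [0,0,0.2],
    [0,0,0.25],
    [0,0,0.25]
  ],
  "dr": [
    [0,0,0],
    [0,0,0],
    [0,0,0],
    [0,0,0],
    [0,0,0],
    [0,0,0],
    [0,0,0],
    [0,0,0]
  ],
  "jaw": [0.35,0.35,0.35,0.35,0.35,0.35,0.35,0.35]
}}

```text
time: 14.32
tool_pos: [0.591, -0.0269, 0.2335]
tool_rot: [-3.141, -0.008, -0.139]
contact_force: [0.4, 0.2, 0.2]
opening: 0.0322
grip_force: 0.0
```

Run:
```python
from h import *
s=state()
sc=eyes.read_camera("scene")[:,:,::-1].copy(); t=eyes.read_camera("top")[:,:,::-1].copy()
x,y=252,180
cv2.imwrite("pics/t7.png",t)
cv2.imwrite("pics/m7.png",np.hstack([cv2.resize(sc[y-50:y+25,x-40:x+60],(400,300),interpolation=cv2.INTER_CUBIC),cv2.resize(t[140:290,100:300],(400,300),interpolation=cv2.INTER_CUBIC)]))
```

```text
t 14.32 pos [ 0.591  -0.0269  0.2335] rot [-3.141 -0.008 -0.139] F [0.4 0.2 0.2] open 0.0322 grip 0.0
```

View pics/m7.png

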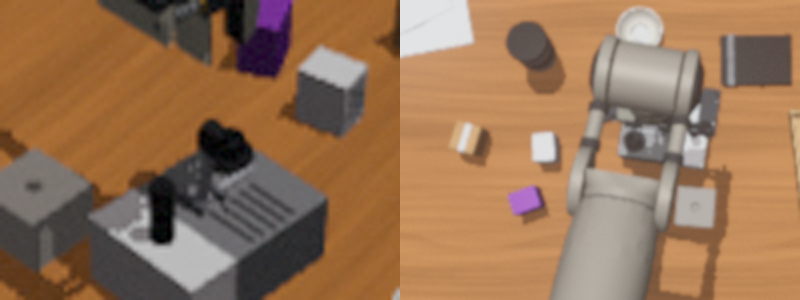

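{"name": "apply_moves", "arguments": {
  "delta_pos": [
    [-0.022,-0.137,0],
    [-0.022,-0.137,0],
    [-0.022,-0.137,0],
    [-0.022,-0.137,0],
    [-0.022,-0.137,0],
    [-0.022,-0.137,0]
  ],
  "dr": [
    [0,0,1],
    [0,0,1],
    [0,0,1],
    [0,0,1],
    [0,0,1],
    [0,0,1]
  ],
  "jaw": [0.5,0.5,0.5,0.5,0.5,0.5]
}}

```text
time: 14.92
tool_pos: [0.5796, -0.0817, 0.2271]
tool_rot: [-3.14, 0.002, 0.358]
contact_force: [0.4, -0.9, -0.3]
opening: 0.0459
grip_force: 0.0
```

{"name": "apply_moves", "arguments": {
  "delta_pos": [
    [0,0,0],
    [0,0,0],
    [0,0,0],
    [0,0,0],
    [0,0,0]
  ],
  "dr": [
    [0,0,1],
    [0,0,1],
    [0,0,1],
    [0,0,1],
    [0,0,1]
  ],
  "jaw": [0.5,0.5,0.5,0.5,0.5]
}}

```text
time: 15.33
tool_pos: [0.58, -0.0815, 0.2278]
tool_rot: [-3.14, 0.001, 0.862]
contact_force: [-0.5, -0.0, 0.2]
opening: 0.046
grip_force: 0.0
```

{"name": "apply_moves", "arguments": {
  "delta_pos": [
    [0,0,0],
    [0,0,0],
    [0,0,0],
    [0,0,0],
    [0,0,0]
  ],
  "dr": [
    [0,0,1],
    [0,0,1],
    [0,0,1],
    [0,0,1],
    [0,0,1]
  ],
  "jaw": [0.5,0.5,0.5,0.5,0.5]
}}

```text
time: 15.75
tool_pos: [0.5801, -0.0816, 0.228]
tool_rot: [-3.141, -0.0, 1.36]
contact_force: [-0.1, 0.4, 0.5]
opening: 0.046
grip_force: 0.0
```

{"name": "apply_moves", "arguments": {
  "delta_pos": [
    [0,0,-0.05],
    [0,0,-0.05],
    [0,0,-0.05],
    [0,0,-0.05],
    [0,0,-0.05]
  ],
  "dr": [
    [0,0,0.14],
    [0,0,0.14],
    [0,0,0.14],
    [0,0,0.14],
    [0,0,0.14]
  ],
  "jaw": [0.5,0.5,0.5,0.5,0.5]
}}

```text
time: 16.17
tool_pos: [0.5806, -0.082, 0.2094]
tool_rot: [3.14, 0.0, 1.427]
contact_force: [0.2, 0.5, -0.0]
opening: 0.046
grip_force: 0.0
```

Down 0.111 m to z 0.098, grip, lift.

{"name": "apply_moves", "arguments": {
  "delta_pos": [
    [0,0,-0.07],
    [0,0,-0.14],
    [0,0,-0.21],
    [0,0,-0.26],
    [0,0,-0.277],
    [0,0,-0.277],
    [0,0,-0.277]
  ],
  "dr": [
    [0,0,0],
    [0,0,0],
    [0,0,0],
    [0,0,0],
    [0,0,0],
    [0,0,0],
    [0,0,0]
  ],
  "jaw": [0.5,0.5,0.5,0.5,0.5,0.5,0.5]
}}

```text
time: 16.75
tool_pos: [0.5811, -0.0822, 0.0989]
tool_rot: [3.14, 0.0, 1.43]
contact_force: [0.9, -0.6, 0.6]
opening: 0.0459
grip_force: 0.0
```

{"name": "apply_moves", "arguments": {
  "delta_pos": [
    [0,0,0],
    [0,0,0],
    [0,0,0],
    [0,0,0],
    [0,0,0],
    [0,0,0],
    [0,0,0]
  ],
  "dr": [
    [0,0,0],
    [0,0,0],
    [0,0,0],
    [0,0,0],
    [0,0,0],
    [0,0,0],
    [0,0,0]
  ],
  "jaw": [0.1,0.1,0.1,0.1,0.1,0.1,0.1],
  "force": 20
}}

```text
time: 17.33
tool_pos: [0.5805, -0.0821, 0.0984]
tool_rot: [3.141, 0.0, 1.431]
contact_force: [-1.5, -0.2, 4.9]
opening: 0.0195
grip_force: 20.0
```

{"name": "apply_moves", "arguments": {
  "delta_pos": [
    [0,0,0.04],
    [0,0,0.08],
    [0,0,0.13],
    [0,0,0.18],
    [0,0,0.2],
    [0,0,0.2]
  ],
  "dr": [
    [0,0,0],
    [0,0,0],
    [0,0,0],
    [0,0,0],
    [0,0,0],
    [0,0,0]
  ],
  "jaw": [0.1,0.1,0.1,0.1,0.1,0.1]
}}

```text
time: 17.83
tool_pos: [0.5813, -0.0822, 0.1796]
tool_rot: [3.138, 0.001, 1.431]
contact_force: [0.8, -0.5, 0.1]
opening: 0.0196
grip_force: 20.0
```

{"name": "apply_moves", "arguments": {
  "delta_pos": [
    [-0.08,-0.002,0],
    [-0.16,-0.004,0],
    [-0.24,-0.006,0],
    [-0.31,-0.008,0],
    [-0.337,-0.009,0],
    [-0.337,-0.009,0],
    [-0.337,-0.009,0],
    [-0.337,-0.009,0]
  ],
  "dr": [
    [0,0,0],
    [0,0,0],
    [0,0,0],
    [0,0,0],
    [0,0,0],
    [0,0,0],
    [0,0,0],
    [0,0,0]
  ],
  "jaw": [0.1,0.1,0.1,0.1,0.1,0.1,0.1,0.1]
}}

```text
time: 18.5
tool_pos: [0.4462, -0.0857, 0.1773]
tool_rot: [3.141, -0.0, 1.431]
contact_force: [-0.2, 0.9, 0.2]
opening: 0.0193
grip_force: 20.0
```

Run:
```python
from h import *
c=cam("wrist",dict(tool_pos=np.array([.5796,-.0818,.1733]),tool_rot=np.array([-3.14,0,1.431])))
g=cv2.imread("pics/w3.png",0); y0,x0=198,113; sub=g[y0:y0+17,x0:x0+20]; m=sub<np.median(sub)*.75
ys,xs=np.nonzero(m); print(len(xs),ray(c,(xs.mean()+x0,ys.mean()+y0),.055).round(4))
s=state(); im=eyes.read_camera("wrist")[:,:,::-1].copy(); cv2.imwrite("pics/w8.png",im)
np.save("w8.npy",np.r_[s["tool_pos"],s["tool_rot"]])
cv2.imwrite("pics/c8.png",cv2.resize(im[165:240,207:307],(800,600),interpolation=cv2.INTER_CUBIC))
```

```text
119 [ 0.4469 -0.0838  0.055 ]
t 18.50 pos [ 0.4462 -0.0857  0.1773] rot [ 3.141 -0.     1.431] F [-0.2  0.9  0.2] open 0.0193 grip 20.0
```

View pics/c8.png

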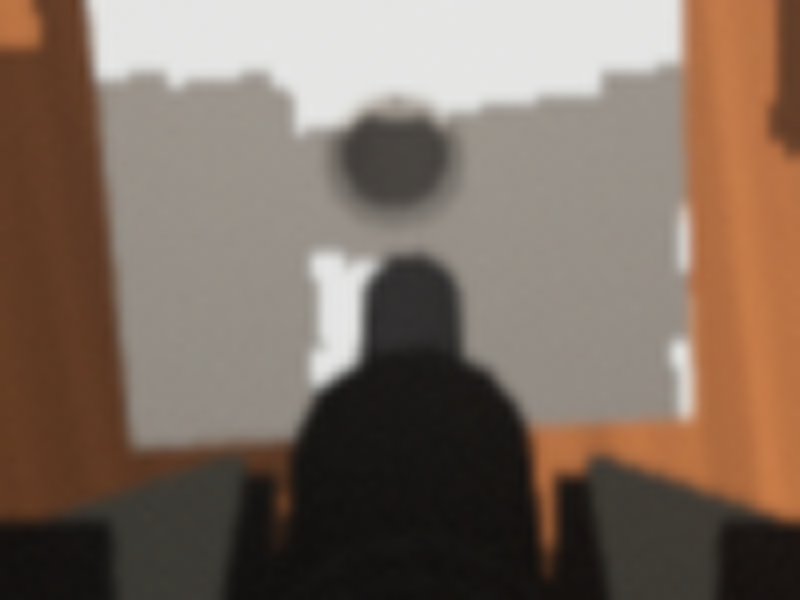

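The hole is at crop (395,158) and the tip at (411,262), so I'll compute the offset relative to what worked at the terminal.

Run:
```python
from h import *
P=lambda x,y:(207+x/8,165+y/8)
c3=cam("wrist",dict(tool_pos=np.array([.5796,-.0818,.1733]),tool_rot=np.array([-3.14,0,1.431])))
w=np.load("w8.npy"); c8=cam("wrist",dict(tool_pos=w[:3],tool_rot=w[3:]))
print("term",ray(c3,P(413,203),.07),"hole",ray(c8,P(395,158),.055))
print("tip3",ray(c3,P(406,258),.101)-[.5796,-.0818,0],"tip8",ray(c8,P(411,252),.1039)-w[:3])
```

```text
term [ 0.58098684 -0.08135961  0.07      ] hole [ 0.44574573 -0.08468042  0.055     ]
tip3 [0.00110878 0.00349606 0.101     ] tip8 [ 0.00177496  0.00369117 -0.07344723]
```

{"name": "apply_moves", "arguments": {
  "delta_pos": [
    [-0.003,0.001,-0.04],
    [-0.003,0.001,-0.08],
    [-0.003,0.001,-0.105],
    [-0.003,0.001,-0.115],
    [-0.003,0.001,-0.125],
    [-0.003,0.001,-0.135],
    [-0.003,0.001,-0.145],
    [-0.003,0.001,-0.145]
  ],
  "dr": [
    [0,0,0],
    [0,0,0],
    [0,0,0],
    [0,0,0],
    [0,0,0],
    [0,0,0],
    [0,0,0],
    [0,0,0]
  ],
  "jaw": [0.1,0.1,0.1,0.1,0.1,0.1,0.1,0.1]
}}

```text
time: 19.22
tool_pos: [0.4443, -0.0851, 0.1194]
tool_rot: [-3.141, -0.0, 1.431]
contact_force: [-0.1, -0.1, -0.8]
opening: 0.0194
grip_force: 20.0
```

Free so far, with the tip 9 mm in. Going on down.

{"name": "apply_moves", "arguments": {
  "delta_pos": [
    [0,0,-0.012],
    [0,0,-0.024],
    [0,0,-0.036],
    [0,0,-0.048],
    [0,0,-0.06],
    [0,0,-0.072],
    [0,0,-0.082],
    [0,0,-0.088]
  ],
  "dr": [
    [0,0,0],
    [0,0,0],
    [0,0,0],
    [0,0,0],
    [0,0,0],
    [0,0,0],
    [0,0,0],
    [0,0,0]
  ],
  "jaw": [0.1,0.1,0.1,0.1,0.1,0.1,0.1,0.1]
}}

```text
time: 19.88
tool_pos: [0.4441, -0.0851, 0.0839]
tool_rot: [-3.141, -0.0, 1.431]
contact_force: [-0.9, 0.4, 0.2]
opening: 0.019
grip_force: 20.0
```

{"name": "apply_moves", "arguments": {
  "delta_pos": [
    [0,0,-0.003],
    [0,0,-0.003],
    [0,0,-0.003]
  ],
  "dr": [
    [0,0,0],
    [0,0,0],
    [0,0,0]
  ],
  "jaw": [0.1,0.1,0.1]
}}

```text
time: 20.13
tool_pos: [0.4444, -0.0852, 0.0835]
tool_rot: [3.141, 0.0, 1.431]
contact_force: [-0.3, -0.4, -0.1]
opening: 0.0194
grip_force: 20.0
```

{"name": "apply_moves", "arguments": {
  "delta_pos": [
    [0,0,0],
    [0,0,0],
    [0,0,0],
    [0,0,0],
    [0,0,0.08],
    [0,0,0.17],
    [0,0,0.27],
    [0,0,0.37]
  ],
  "dr": [
    [0,0,0],
    [0,0,0],
    [0,0,0],
    [0,0,0],
    [0,0,0],
    [0,0,0],
    [0,0,0],
    [0,0,0]
  ],
  "jaw": [0.5,0.5,0.5,0.5,0.5,0.5,0.5,0.5]
}}

```text
time: 20.8
tool_pos: [0.4437, -0.085, 0.233]
tool_rot: [-3.141, -0.0, 1.431]
contact_force: [1.5, -0.2, 0.2]
opening: 0.0458
grip_force: 0.0
```

{"name": "apply_moves", "arguments": {
  "delta_pos": [
    [0.19,0.61,0.13],
    [0.19,0.61,0.13],
    [0.19,0.61,0.13],
    [0.19,0.61,0.13],
    [0.19,0.61,0.13],
    [0.19,0.61,0.13],
    [0.19,0.61,0.13],
    [0.19,0.61,0.13]
  ],
  "dr": [
    [0,0,0],
    [0,0,0],
    [0,0,0],
    [0,0,0],
    [0,0,0],
    [0,0,0],
    [0,0,0],
    [0,0,0]
  ],
  "jaw": [1,1,1,1,1,1,1,1]
}}

```text
time: 21.47
tool_pos: [0.5207, 0.1615, 0.2835]
tool_rot: [3.141, -0.001, 1.435]
contact_force: [-0.8, -0.5, -0.6]
opening: 0.0907
grip_force: 0.0
```

Run:
```python
from h import *
s=state(); im=eyes.read_camera("wrist")[:,:,::-1].copy(); cv2.imwrite("pics/w9.png",im)
np.save("w9.npy",np.r_[s["tool_pos"],s["tool_rot"]])
sc=eyes.read_camera("scene")[:,:,::-1].copy(); cv2.imwrite("pics/s9.png",sc)
b=cv2.resize(im,(800,600),interpolation=cv2.INTER_CUBIC)
b[450:600,0:200]=cv2.resize(sc[140:215,195:295],(200,150),interpolation=cv2.INTER_CUBIC)
cv2.imwrite("pics/w9b.png",b)
```

```text
t 21.47 pos [0.5207 0.1615 0.2835] rot [ 3.141e+00 -1.000e-03  1.435e+00] F [-0.8 -0.5 -0.6] open 0.0907 grip 0.0
```

View pics/w9b.png

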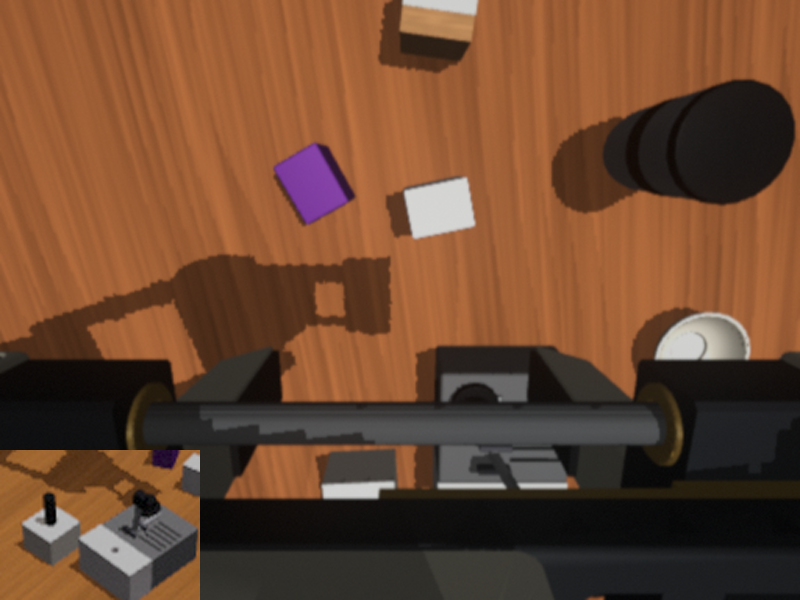

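The probe stands in its stand. The cassette's top corners are (404,191), (466,178), (475,226) and (413,238). The carton is only partly in view, at the top near (438,20).

Run:
```python
from h import *
w=np.load("w9.npy"); c=cam("wrist",dict(tool_pos=w[:3],tool_rot=w[3:])); k=.64
s,e=fit(c,k*np.array([(466,178),(404,191),(413,238),(475,226)]),.052,.04,.06,[.55,.195,.1]);print("cassette",s.round(4),e)
s,e=fit(c,k*np.array([(466,178),(404,191),(413,238),(475,226)]),.04,.052,.06,[.55,.195,.1]);print("alt",s.round(4),e)
print("tumbler top",ray(c,(730*k,141*k),.132), "purple",ray(c,(314*k,183*k),.06))
print("carton edge",ray(c,(402*k,6*k),.066),ray(c,(477*k,14*k),.066),"feet",ray(c,(403*k,45*k),0),ray(c,(465*k,60*k),0))
```

```text
cassette [0.5561 0.1979 0.0659] 1.019590633279961
alt [0.5562 0.1976 0.0747] 6.153351900318512
tumbler top [0.73617548 0.22160195 0.132     ] purple [0.46044474 0.23109767 0.06      ]
carton edge [0.54569926 0.34204459 0.066     ] [0.59766403 0.32993394 0.066     ] feet [0.54505803 0.33206469 0.        ] [0.59592541 0.31350332 0.        ]
```

{"name": "apply_moves", "arguments": {
  "delta_pos": [
    [0.088,0.091,-0.41],
    [0.088,0.091,-0.41],
    [0.088,0.091,-0.41],
    [0.088,0.091,-0.41],
    [0.088,0.091,-0.41],
    [0.088,0.091,-0.41],
    [0.088,0.091,-0.41]
  ],
  "dr": [
    [0,0,0.4],
    [0,0,0.4],
    [0,0,0.4],
    [0,0,0.4],
    [0,0,0.4],
    [0,0,0.4],
    [0,0,0.4]
  ],
  "jaw": [0.8,0.8,0.8,0.8,0.8,0.8,0.8]
}}

```text
time: 22.15
tool_pos: [0.556, 0.1939, 0.1209]
tool_rot: [3.14, 0.0, 1.629]
contact_force: [0.3, 0.7, 0.8]
opening: 0.0734
grip_force: 0.0
```

{"name": "apply_moves", "arguments": {
  "delta_pos": [
    [0,0,-0.06],
    [0,0,-0.12],
    [0,0,-0.18],
    [0,0,-0.21],
    [0,0,-0.21],
    [0,0,-0.21]
  ],
  "dr": [
    [0,0,0],
    [0,0,0],
    [0,0,0],
    [0,0,0],
    [0,0,0],
    [0,0,0]
  ],
  "jaw": [0.8,0.8,0.8,0.8,0.8,0.8]
}}

```text
time: 22.65
tool_pos: [0.5568, 0.1948, 0.0379]
tool_rot: [3.138, -0.0, 1.63]
contact_force: [-0.2, -0.2, 1.4]
opening: 0.0738
grip_force: 0.0
```

{"name": "apply_moves", "arguments": {
  "delta_pos": [
    [0,0,0],
    [0,0,0],
    [0,0,0],
    [0,0,0],
    [0,0,0],
    [0,0,0],
    [0,0,0]
  ],
  "dr": [
    [0,0,0],
    [0,0,0],
    [0,0,0],
    [0,0,0],
    [0,0,0],
    [0,0,0],
    [0,0,0]
  ],
  "jaw": [0.4,0.4,0.4,0.4,0.4,0.4,0.4],
  "force": 25
}}

```text
time: 23.23
tool_pos: [0.556, 0.1953, 0.0365]
tool_rot: [3.14, -0.0, 1.631]
contact_force: [-2.3, 0.2, 6.4]
opening: 0.052
grip_force: 25.0
```

{"name": "apply_moves", "arguments": {
  "delta_pos": [
    [0,0,0.06],
    [0,0,0.14],
    [0,0,0.23],
    [0,0,0.33],
    [0,0,0.43],
    [0,0,0.53],
    [0,0,0.53],
    [0,0,0.53]
  ],
  "dr": [
    [0,0,0],
    [0,0,0],
    [0,0,0],
    [0,0,0],
    [0,0,0],
    [0,0,0],
    [0,0,0],
    [0,0,0]
  ],
  "jaw": [0.4,0.4,0.4,0.4,0.4,0.4,0.4,0.4]
}}

```text
time: 23.9
tool_pos: [0.5564, 0.1955, 0.25]
tool_rot: [3.136, -0.001, 1.631]
contact_force: [-0.9, -0.2, -2.3]
opening: 0.0518
grip_force: 25.0
```

{"name": "apply_moves", "arguments": {
  "delta_pos": [
    [0,-0.09,0],
    [0,-0.18,0],
    [0,-0.27,0],
    [0,-0.36,0],
    [0,-0.45,0],
    [0,-0.54,0],
    [0,-0.629,0],
    [0,-0.629,0]
  ],
  "dr": [
    [0,0,0],
    [0,0,0],
    [0,0,0],
    [0,0,0],
    [0,0,0],
    [0,0,0],
    [0,0,0],
    [0,0,0]
  ],
  "jaw": [0.4,0.4,0.4,0.4,0.4,0.4,0.4,0.4]
}}

```text
time: 24.57
tool_pos: [0.5544, -0.0622, 0.245]
tool_rot: [-3.138, 0.002, 1.625]
contact_force: [0.8, 0.9, -1.1]
opening: 0.0518
grip_force: 25.0
```

{"name": "apply_moves", "arguments": {
  "delta_pos": [
    [0.01,-0.09,0],
    [0.02,-0.18,0],
    [0.03,-0.27,0],
    [0.04,-0.36,0],
    [0.044,-0.45,0],
    [0.044,-0.54,0],
    [0.044,-0.629,0],
    [0.044,-0.629,0]
  ],
  "dr": [
    [0,0,0.09],
    [0,0,0.09],
    [0,0,0.09],
    [0,0,0.09],
    [0,0,0.09],
    [0,0,0.09],
    [0,0,0.09],
    [0,0,0.09]
  ],
  "jaw": [0.4,0.4,0.4,0.4,0.4,0.4,0.4,0.4]
}}

```text
time: 25.23
tool_pos: [0.5715, -0.3138, 0.244]
tool_rot: [-3.138, -0.0, 1.67]
contact_force: [0.2, 0.8, -0.7]
opening: 0.052
grip_force: 25.0
```

Run:
```python
from h import *
s=state()
im=cv2.imread("pics/w1.png").astype(int); k=.64
w=np.load("w1.npy"); c=cam("wrist",dict(tool_pos=w[:3],tool_rot=w[3:]))
# overlay inner floor & rim of assumed box on w1, and carton region of w9 for check
o=cv2.resize(cv2.imread("pics/w1.png"),(800,600),interpolation=cv2.INTER_CUBIC)
for lx,ly,z,col in((.214,.07,.032,(0,0,255)),(.204,.06,.005,(0,255,0))):
    p=proj(c,box(.524,-.311,.108,lx,ly,z))/k; print(p.round(0).tolist()); cv2.polylines(o,[p.round().astype(np.int32)],True,col,1)
t=eyes.read_camera("top")[:,:,::-1]; cv2.imwrite("pics/t10.png",t)
cv2.imwrite("pics/c10.png",np.hstack([cv2.resize(o[50:350,490:640],(300,600),interpolation=cv2.INTER_CUBIC),cv2.resize(t[140:300,100:340],(500,333),interpolation=cv2.INTER_CUBIC)[:, :] if 0 else cv2.resize(np.ascontiguousarray(t[140:300,100:230]),(487,600),interpolation=cv2.INTER_CUBIC)]))
```

```text
t 25.23 pos [ 0.5715 -0.3138  0.244 ] rot [-3.138 -0.     1.67 ] F [ 0.2  0.8 -0.7] open 0.0520 grip 25.0
[[519.0, 75.0], [528.0, 320.0], [602.0, 312.0], [604.0, 65.0]]
[[517.0, 86.0], [526.0, 306.0], [586.0, 300.0], [586.0, 78.0]]
```

View pics/c10.png

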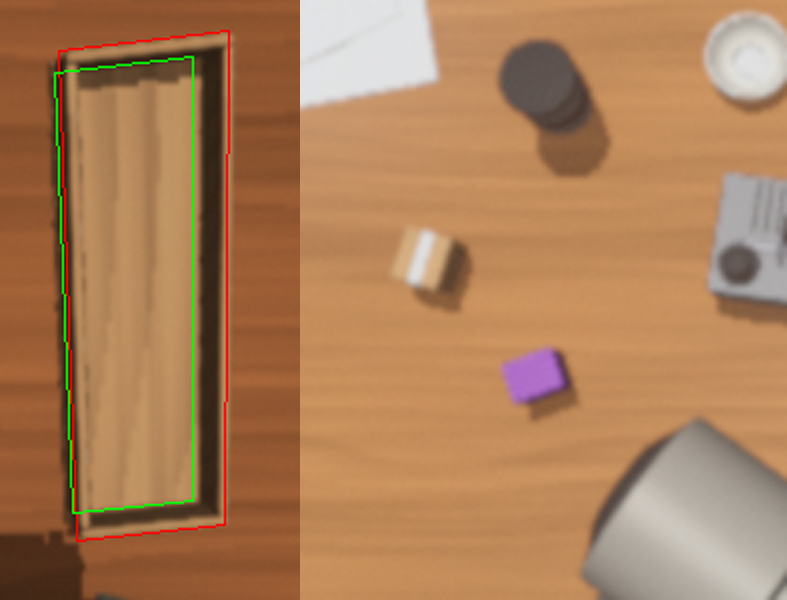

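{"name": "apply_moves", "arguments": {
  "delta_pos": [
    [0,-0.003,0],
    [0,-0.003,-0.09],
    [0,-0.003,-0.18],
    [0,-0.003,-0.27],
    [0,-0.003,-0.36],
    [0,-0.003,-0.43],
    [0,-0.003,-0.46],
    [0,-0.003,-0.48]
  ],
  "dr": [
    [0,0,0],
    [0,0,0],
    [0,0,0],
    [0,0,0],
    [0,0,0],
    [0,0,0],
    [0,0,0],
    [0,0,0]
  ],
  "jaw": [0.4,0.4,0.4,0.4,0.4,0.4,0.4,0.4]
}}

```text
time: 25.95
tool_pos: [0.5724, -0.307, 0.0531]
tool_rot: [-3.139, -0.003, 1.677]
contact_force: [-0.7, 1.3, -1.2]
opening: 0.0518
grip_force: 25.0
```

{"name": "apply_moves", "arguments": {
  "delta_pos": [
    [0,0,0],
    [0,0,0],
    [0,0,0]
  ],
  "dr": [
    [0,0,0],
    [0,0,0],
    [0,0,0]
  ],
  "jaw": [0.4,0.4,0.4]
}}

```text
time: 26.2
tool_pos: [0.5743, -0.3097, 0.0576]
tool_rot: [3.139, 0.002, 1.676]
contact_force: [-0.1, -0.3, -1.1]
opening: 0.0519
grip_force: 25.0
```

{"name": "apply_moves", "arguments": {
  "delta_pos": [
    [0,0,-0.01],
    [0,0,-0.02],
    [0,0,-0.03],
    [0,0,-0.038],
    [0,0,-0.038],
    [0,0,-0.038],
    [0,0,-0.038]
  ],
  "dr": [
    [0,0,0],
    [0,0,0],
    [0,0,0],
    [0,0,0],
    [0,0,0],
    [0,0,0],
    [0,0,0]
  ],
  "jaw": [0.4,0.4,0.4,0.4,0.4,0.4,0.4]
}}

```text
time: 26.78
tool_pos: [0.5731, -0.3094, 0.0412]
tool_rot: [3.141, 0.001, 1.676]
contact_force: [-3.4, 1.5, 6.4]
opening: 0.0515
grip_force: 25.0
```

{"name": "apply_moves", "arguments": {
  "delta_pos": [
    [0,0,0],
    [0,0,0],
    [0,0,0],
    [0,0,0],
    [0,0,0.06],
    [0,0,0.14],
    [0,0,0.24],
    [0,0,0.34]
  ],
  "dr": [
    [0,0,0],
    [0,0,0],
    [0,0,0],
    [0,0,0],
    [0,0,0],
    [0,0,0],
    [0,0,0],
    [0,0,0]
  ],
  "jaw": [0.72,0.72,0.72,0.72,0.72,0.72,0.72,0.72]
}}

```text
time: 27.45
tool_pos: [0.5726, -0.3088, 0.1768]
tool_rot: [-3.14, -0.001, 1.676]
contact_force: [0.6, -0.2, 0.2]
opening: 0.0663
grip_force: 0.0
```

{"name": "apply_moves", "arguments": {
  "delta_pos": [
    [0,0.09,0.2],
    [0,0.18,0.2],
    [0,0.27,0.2],
    [0,0.36,0.2],
    [0,0.45,0.2],
    [0,0.54,0.2],
    [0,0.63,0.2],
    [0,0.7,0.2]
  ],
  "dr": [
    [0,0,0],
    [0,0,0],
    [0,0,0],
    [0,0,0],
    [0,0,0],
    [0,0,0],
    [0,0,0],
    [0,0,0]
  ],
  "jaw": [0.8,0.8,0.8,0.8,0.8,0.8,0.8,0.8]
}}

```text
time: 28.12
tool_pos: [0.5727, -0.0261, 0.2564]
tool_rot: [3.141, -0.001, 1.677]
contact_force: [0.2, -0.4, -0.1]
opening: 0.0736
grip_force: 0.0
```

{"name": "apply_moves", "arguments": {
  "delta_pos": [
    [-0.03,0.09,0],
    [-0.06,0.18,0],
    [-0.06,0.27,0],
    [-0.06,0.36,0],
    [-0.06,0.45,0],
    [-0.06,0.54,0],
    [-0.06,0.6,0],
    [-0.06,0.6,0]
  ],
  "dr": [
    [0,0,0],
    [0,0,0],
    [0,0,0],
    [0,0,0],
    [0,0,0],
    [0,0,0],
    [0,0,0],
    [0,0,0]
  ],
  "jaw": [1,1,1,1,1,1,1,1]
}}

```text
time: 28.78
tool_pos: [0.5484, 0.2154, 0.2558]
tool_rot: [-3.142, -0.002, 1.681]
contact_force: [-0.9, -0.9, -0.1]
opening: 0.0918
grip_force: 0.0
```

Run:
```python
from h import *
s=state(); im=eyes.read_camera("wrist")[:,:,::-1].copy(); cv2.imwrite("pics/w11.png",im)
np.save("w11.npy",np.r_[s["tool_pos"],s["tool_rot"]])
t=eyes.read_camera("top")[:,:,::-1]; cv2.imwrite("pics/t11.png",t)
c=cam("wrist",s); print(proj(c,[[.57,.34,.066]])/.64)
```

```text
t 28.78 pos [0.5484 0.2154 0.2558] rot [-3.142e+00 -2.000e-03  1.681e+00] F [-0.9 -0.9 -0.1] open 0.0918 grip 0.0
[[453.23024689  93.06270511]]
```

Run:
```python
import cv2,numpy as np
a=cv2.imread("pics/w11.png")[5:125,230:350]; t=cv2.imread("pics/t11.png")[180:270,285:335]
cv2.imwrite("pics/m11.png",np.hstack([cv2.resize(a,(480,480),interpolation=cv2.INTER_CUBIC),cv2.resize(t,(266,480),interpolation=cv2.INTER_CUBIC)]))
```

```text
(no output)
```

View pics/m11.png

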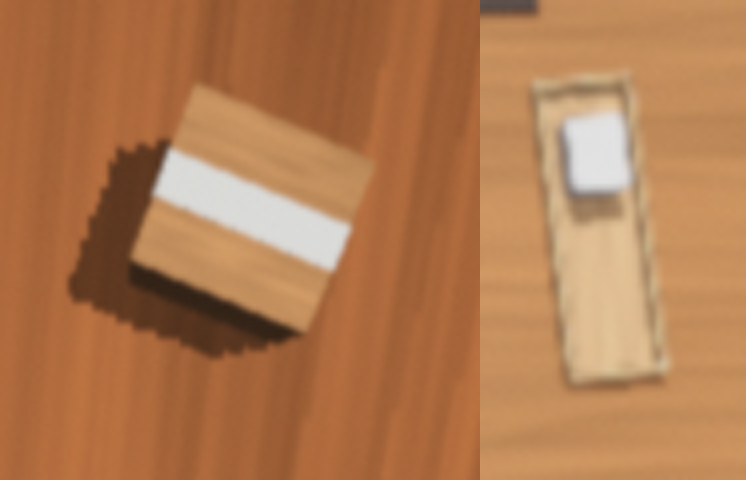

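The cassette stands in the box. The carton's top corners in the left crop are (195,84), (374,160), (303,333) and (131,262).

Run:
```python
from h import *
w=np.load("w11.npy"); c=cam("wrist",dict(tool_pos=w[:3],tool_rot=w[3:]))
uv=np.array([(374,160),(195,84),(131,262),(303,333)])/4+[230,5]
for lx,ly in((.052,.046),(.046,.052)):
    s,e=fit(c,uv,lx,ly,.066,[.57,.34,-.3]); print(lx,s.round(4),e)
for u in uv: print(ray(c,u,.066).round(4))
p=ray(cam("top"),(307.,208.7),.065); d=p[:2]-[.524,-.312]; a=.108; print("cassette",p, "box frame",d@[np.cos(a),np.sin(a)],d@[-np.sin(a),np.cos(a)])
```

```text
0.052 [ 0.5726  0.3419 -0.2556] 0.7667944786979319
0.046 [ 0.5725  0.3417 -0.26  ] 3.5160061441741703
[0.6031 0.358  0.066 ]
[0.5539 0.3707 0.066 ]
[0.5422 0.326  0.066 ]
[0.5911 0.3131 0.066 ]
cassette [ 0.57118159 -0.30609456  0.065     ] box frame 0.047543244920385024 0.0007853181205009063
```

{"name": "apply_moves", "arguments": {
  "delta_pos": [
    [0.06,0.316,-0.32],
    [0.06,0.316,-0.32],
    [0.06,0.316,-0.32],
    [0.06,0.316,-0.32],
    [0.06,0.316,-0.32],
    [0.06,0.316,-0.32],
    [0.06,0.316,-0.32],
    [0.06,0.316,-0.32]
  ],
  "dr": [
    [0,0,-0.73],
    [0,0,-0.73],
    [0,0,-0.73],
    [0,0,-0.73],
    [0,0,-0.73],
    [0,0,-0.73],
    [0,0,-0.73],
    [0,0,-0.73]
  ],
  "jaw": [0.85,0.85,0.85,0.85,0.85,0.85,0.85,0.85]
}}

```text
time: 29.55
tool_pos: [0.5743, 0.3357, 0.1302]
tool_rot: [3.139, -0.001, 1.31]
contact_force: [-0.0, -1.1, 0.5]
opening: 0.0786
grip_force: 0.0
```

{"name": "apply_moves", "arguments": {
  "delta_pos": [
    [0,0,0],
    [0,0,0]
  ],
  "dr": [
    [0,0,0],
    [0,0,0]
  ],
  "jaw": [0.85,0.85]
}}

```text
time: 29.72
tool_pos: [0.5741, 0.3361, 0.1303]
tool_rot: [3.139, -0.002, 1.309]
contact_force: [0.3, -1.0, -0.3]
opening: 0.0779
grip_force: 0.0
```

{"name": "apply_moves", "arguments": {
  "delta_pos": [
    [-0.004,0.014,-0.03],
    [-0.004,0.014,-0.09],
    [-0.004,0.014,-0.15],
    [-0.004,0.014,-0.21],
    [-0.004,0.014,-0.231],
    [-0.004,0.014,-0.231],
    [-0.004,0.014,-0.231]
  ],
  "dr": [
    [0,0,0],
    [0,0,0],
    [0,0,0],
    [0,0,0],
    [0,0,0],
    [0,0,0],
    [0,0,0]
  ],
  "jaw": [0.85,0.85,0.85,0.85,0.85,0.85,0.85]
}}

```text
time: 30.3
tool_pos: [0.5716, 0.3429, 0.0361]
tool_rot: [3.141, -0.0, 1.311]
contact_force: [0.2, 0.9, 0.1]
opening: 0.0783
grip_force: 0.0
```

{"name": "apply_moves", "arguments": {
  "delta_pos": [
    [0,0,0],
    [0,0,0],
    [0,0,0],
    [0,0,0],
    [0,0,0],
    [0,0,0],
    [0,0,0]
  ],
  "dr": [
    [0,0,0],
    [0,0,0],
    [0,0,0],
    [0,0,0],
    [0,0,0],
    [0,0,0],
    [0,0,0]
  ],
  "jaw": [0.4,0.4,0.4,0.4,0.4,0.4,0.4],
  "force": 25
}}

```text
time: 30.88
tool_pos: [0.5718, 0.343, 0.0366]
tool_rot: [3.141, -0.001, 1.311]
contact_force: [-0.2, -0.4, 5.3]
opening: 0.0517
grip_force: 25.0
```

{"name": "apply_moves", "arguments": {
  "delta_pos": [
    [0,0,0.06],
    [0,0,0.14],
    [0,0,0.23],
    [0,0,0.33],
    [0,0,0.43],
    [0,0,0.53],
    [0,0,0.53],
    [0,0,0.53]
  ],
  "dr": [
    [0,0,0],
    [0,0,0],
    [0,0,0],
    [0,0,0],
    [0,0,0],
    [0,0,0],
    [0,0,0],
    [0,0,0]
  ],
  "jaw": [0.4,0.4,0.4,0.4,0.4,0.4,0.4,0.4]
}}

```text
time: 31.55
tool_pos: [0.5724, 0.3432, 0.2506]
tool_rot: [3.137, -0.004, 1.311]
contact_force: [-0.5, -0.7, -2.7]
opening: 0.0519
grip_force: 25.0
```

{"name": "apply_moves", "arguments": {
  "delta_pos": [
    [-0.01,-0.08,0],
    [-0.02,-0.16,0],
    [-0.03,-0.24,0],
    [-0.04,-0.32,0],
    [-0.05,-0.4,0],
    [-0.06,-0.48,0],
    [-0.077,-0.55,0],
    [-0.077,-0.55,0]
  ],
  "dr": [
    [0,0,0.245],
    [0,0,0.245],
    [0,0,0.245],
    [0,0,0.245],
    [0,0,0.245],
    [0,0,0.245],
    [0,0,0.245],
    [0,0,0.245]
  ],
  "jaw": [0.4,0.4,0.4,0.4,0.4,0.4,0.4,0.4]
}}

```text
time: 32.22
tool_pos: [0.539, 0.1182, 0.2458]
tool_rot: [-3.137, 0.003, 1.429]
contact_force: [0.7, -0.3, -0.7]
opening: 0.052
grip_force: 25.0
```

{"name": "apply_moves", "arguments": {
  "delta_pos": [
    [-0.01,-0.08,0],
    [-0.02,-0.16,0],
    [-0.03,-0.24,0],
    [-0.04,-0.32,0],
    [-0.05,-0.4,0],
    [-0.06,-0.48,0],
    [-0.077,-0.55,0],
    [-0.077,-0.55,0]
  ],
  "dr": [
    [0,0,0.245],
    [0,0,0.245],
    [0,0,0.245],
    [0,0,0.245],
    [0,0,0.245],
    [0,0,0.245],
    [0,0,0.245],
    [0,0,0.245]
  ],
  "jaw": [0.4,0.4,0.4,0.4,0.4,0.4,0.4,0.4]
}}

```text
time: 32.88
tool_pos: [0.5085, -0.101, 0.2459]
tool_rot: [-3.138, 0.001, 1.552]
contact_force: [0.3, -0.4, -0.2]
opening: 0.0519
grip_force: 25.0
```

{"name": "apply_moves", "arguments": {
  "delta_pos": [
    [-0.01,-0.08,0],
    [-0.02,-0.16,0],
    [-0.03,-0.24,0],
    [-0.04,-0.32,0],
    [-0.05,-0.4,0],
    [-0.06,-0.48,0],
    [-0.077,-0.55,0],
    [-0.077,-0.55,0]
  ],
  "dr": [
    [0,0,0.245],
    [0,0,0.245],
    [0,0,0.245],
    [0,0,0.245],
    [0,0,0.245],
    [0,0,0.245],
    [0,0,0.245],
    [0,0,0.245]
  ],
  "jaw": [0.4,0.4,0.4,0.4,0.4,0.4,0.4,0.4]
}}

```text
time: 33.55
tool_pos: [0.4778, -0.3209, 0.2455]
tool_rot: [-3.139, -0.001, 1.674]
contact_force: [0.0, 0.0, -2.0]
opening: 0.0517
grip_force: 25.0
```

{"name": "apply_moves", "arguments": {
  "delta_pos": [
    [0,0,0],
    [0,0,-0.08],
    [0,0,-0.16],
    [0,0,-0.24],
    [0,0,-0.32],
    [0,0,-0.4],
    [0,0,-0.4],
    [0,0,-0.4]
  ],
  "dr": [
    [0,0,0],
    [0,0,0],
    [0,0,0],
    [0,0,0],
    [0,0,0],
    [0,0,0],
    [0,0,0],
    [0,0,0]
  ],
  "jaw": [0.4,0.4,0.4,0.4,0.4,0.4,0.4,0.4]
}}

```text
time: 34.22
tool_pos: [0.4788, -0.3149, 0.0865]
tool_rot: [-3.139, -0.004, 1.68]
contact_force: [0.3, 0.3, -0.4]
opening: 0.0521
grip_force: 25.0
```

{"name": "apply_moves", "arguments": {
  "delta_pos": [
    [0,-0.002,-0.03],
    [0,-0.002,-0.06],
    [0,-0.002,-0.08],
    [0,-0.002,-0.1],
    [0,-0.002,-0.1],
    [0,-0.002,-0.1]
  ],
  "dr": [
    [0,0,0],
    [0,0,0],
    [0,0,0],
    [0,0,0],
    [0,0,0],
    [0,0,0]
  ],
  "jaw": [0.4,0.4,0.4,0.4,0.4,0.4]
}}

```text
time: 34.72
tool_pos: [0.4795, -0.318, 0.0484]
tool_rot: [3.141, 0.0, 1.679]
contact_force: [0.3, -0.2, -2.0]
opening: 0.0515
grip_force: 25.0
```

{"name": "apply_moves", "arguments": {
  "delta_pos": [
    [0,0,-0.006],
    [0,0,-0.012],
    [0,0,-0.016],
    [0,0,-0.016],
    [0,0,-0.016]
  ],
  "dr": [
    [0,0,0],
    [0,0,0],
    [0,0,0],
    [0,0,0],
    [0,0,0]
  ],
  "jaw": [0.4,0.4,0.4,0.4,0.4]
}}

```text
time: 35.13
tool_pos: [0.4792, -0.3182, 0.0416]
tool_rot: [3.141, 0.0, 1.678]
contact_force: [-0.3, -0.4, 0.1]
opening: 0.0517
grip_force: 25.0
```

{"name": "apply_moves", "arguments": {
  "delta_pos": [
    [0,0,0],
    [0,0,0],
    [0,0,0],
    [0,0,0],
    [0,0,0.06],
    [0,0,0.14],
    [0,0,0.24],
    [0,0,0.34]
  ],
  "dr": [
    [0,0,0],
    [0,0,0],
    [0,0,0],
    [0,0,0],
    [0,0,0],
    [0,0,0],
    [0,0,0],
    [0,0,0]
  ],
  "jaw": [0.7,0.7,0.7,0.7,0.7,0.7,0.7,0.7]
}}

```text
time: 35.8
tool_pos: [0.4785, -0.3175, 0.1783]
tool_rot: [-3.14, -0.002, 1.678]
contact_force: [1.3, -0.7, 0.2]
opening: 0.064
grip_force: 0.0
```

{"name": "apply_moves", "arguments": {
  "delta_pos": [
    [-0.1,-0.08,0.1],
    [-0.2,-0.16,0.2],
    [-0.2,-0.25,0.2],
    [-0.2,-0.35,0.2],
    [-0.2,-0.45,0.2],
    [-0.2,-0.45,0.2],
    [-0.2,-0.45,0.2],
    [-0.2,-0.45,0.2]
  ],
  "dr": [
    [0,0,0],
    [0,0,0],
    [0,0,0],
    [0,0,0],
    [0,0,0],
    [0,0,0],
    [0,0,0],
    [0,0,0]
  ],
  "jaw": [0.7,0.7,0.7,0.7,0.7,0.7,0.7,0.7]
}}

```text
time: 36.47
tool_pos: [0.3984, -0.4987, 0.2564]
tool_rot: [-3.141, -0.001, 1.676]
contact_force: [0.5, 0.1, 0.8]
opening: 0.064
grip_force: 0.0
```

Run:
```python
from h import *
s=state(); t=eyes.read_camera("top")[:,:,::-1].copy(); sc=eyes.read_camera("scene")[:,:,::-1].copy(); t0=cv2.imread("pics/top0.png"); s0=cv2.imread("pics/scene0.png")
cv2.imwrite("pics/t12.png",t)
# blobs changed vs the start picture
for n,a,b in(("top",t,t0),("scene",sc,s0)):
    m=(cv2.absdiff(a,b).max(2)>40).astype(np.uint8); k,l,st,ce=cv2.connectedComponentsWithStats(m)
    print(n,[(st[i].tolist(),ce[i].round(1).tolist()) for i in range(1,k) if st[i,4]>25])
m=cv2.absdiff(t,t0).max(2)>40; m[:,:290]=0; m[:,325:]=0; m[:185]=0; m[262:]=0
c=cam("top"); a=.108
for q in((.0475,0,.065),(-.045,0,.071)):
    P=box(.524+q[0]*np.cos(a),-.312+q[0]*np.sin(a),a,.052,.046,q[2]); print("expected top",proj(c,P).mean(0))
l=cv2.connectedComponentsWithStats(m.astype(np.uint8)); print(l[2].tolist(),l[3].tolist())
```

```text
t 36.47 pos [ 0.3984 -0.4987  0.2564] rot [-3.141e+00 -1.000e-03  1.676e+00] F [0.5 0.1 0.8] open 0.0640 grip 0.0
top [([126, 201, 12, 15, 114], [132.0, 208.1]), ([299, 201, 15, 21, 234], [306.1, 210.2]), ([131, 204, 15, 19, 143], [139.7, 214.5]), ([165, 205, 16, 21, 272], [172.9, 215.0]), ([198, 223, 255, 161, 17399], [353.7, 312.4]), ([302, 226, 14, 21, 150], [308.6, 237.4]), ([164, 308, 42, 76, 1448], [184.8, 339.0]), ([199, 326, 36, 46, 507], [220.0, 351.1]), ([229, 331, 21, 11, 54], [241.4, 335.4]), ([238, 336, 49, 48, 984], [262.6, 365.3])]
scene [([0, 0, 117, 98, 3936], [55.2, 44.9]), ([67, 0, 51, 43, 1349], [95.7, 17.9]), ([150, 0, 36, 35, 549], [172.2, 16.0]), ([135, 24, 25, 24, 382], [147.5, 34.7]), ([3, 26, 19, 13, 118], [12.5, 32.4]), ([164, 36, 48, 83, 1676], [189.0, 79.8]), ([151, 48, 25, 38, 535], [163.4, 66.4]), ([31, 62, 9, 7, 38], [35.2, 64.9]), ([140, 69, 14, 13, 63], [146.3, 76.1]), ([120, 70, 5, 13, 34], [121.3, 77.3]), ([0, 79, 163, 171, 10024], [65.1, 166.8]), ([114, 82, 14, 14, 61], [120.0, 90.9]), ([168, 118, 33, 21, 396], [186.1, 126.4]), ([306, 124, 24, 23, 319], [318.4, 136.4]), ([110, 127, 12, 7, 42], [114.5, 130.8]), ([135, 136, 19, 9, 76], [144.5, 140.3]), ([165, 139, 29, 16, 201], [179.1, 146.9]), ([282, 141, 22, 23, 330], [293.7, 152.6]), ([167, 213, 25, 25, 348], [178.4, 225.3]), ([192, 224, 23, 26, 435], [203.7, 236.3]), ([99, 241, 15, 9, 33], [106.7, 244.8]), ([80, 243, 33, 23, 307], [96.5, 254.2])]
expected top [307.21112888 208.70641614]
expected top [310.63057685 233.40948869]
[[0, 0, 512, 384, 196219], [299, 201, 15, 21, 234], [302, 226, 14, 21, 150], [316, 230, 1, 3, 3], [317, 237, 1, 2, 2]] [[255.39748444340253, 191.44147100943334], [306.12820512820514, 210.24358974358975], [308.5933333333333, 237.42], [316.0, 231.0], [317.0, 237.5]]
```

Run:
```python
from h import *
c=cam("scene"); a=.108
for n,x,lx,ly,h in(("cassette",.0475,.052,.04,.06),("carton",-.045,.052,.046,.066)):
    P=np.vstack([box(.524+x*np.cos(a),-.312+x*np.sin(a),a,lx,ly,z) for z in(.032,.005+h)]); q=proj(c,P); print(n,q.min(0).round(1),q.max(0).round(1))
print(job.hand_in())
```

```text
cassette [192.1 223.4] [215.1 246.3]
carton [166.9 209.7] [191.3 234.4]
the job is handed in; nothing more can be done
None
```

The job is handed in at about 36 s of the 210 s allowed, and by my measurements every step was met: the probe was plugged in, the lever tripped and reset, the probe put back in its stand, and the cassette and carton (the only two accessories out) packed upright in the small box. The hand-in returned no verdict.

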